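# Set up a bore comparator and hold its mirror cover for reading

## Task

Set up the bore comparator for a zero reading: lift the smaller of the two setting rings up and off its hook and slide it onto the bore plug on the front of the comparator, fully home against the shoulder, and let go of it there. Then lift the comparator's sprung mirror cover by its wire bail until the cover's pointer stands level with the middle of the gap in the index fork on the quadrant, and finish while still holding it steady there by the bail, so that the dial can be read in the mirror. Leave the index fork as it is set, and leave the larger ring on its hook and the tin and oil bottle where they stand.

Things in the scene. Friction and masses are not known exactly. Their poses are not given: they have to be found in the camera images.
- comparator: Bench bore comparator, fixed: grey box 130 (x) x 180 (y) x 62 mm high with a sprung mirror cover hinged along its far edge (69 mm up when shut). Origin: centre of the underside; x points away from the robot at yaw 0, front wall at x = -65 mm. The bore plug sticks out of the front wall's right half. At its left side (y = 88 to 124 mm) an upright quadrant, radius 80 mm, carries the index fork.
- seat (a point): Centre of the small ring once home on the plug. Axes as the comparator's, plug along -x, axis 2 mm above this point (42 mm above the bench, at comparator y = -45 mm). A shoulder, diameter 34, runs 28 mm out from the front wall and ends 8 mm beyond this point (+x); the plug, diameter 24, runs 27 mm further out, its last 7 mm tapering to 16; its end is 19 mm in front of this point (-x).
- cover_hinge (a point): Middle of the cover's hinge line, 66 mm above the bench along the far edge of the box; the hinge axis is the comparator's y. Axes as the comparator's.
- cover_angle (a joint): Opening angle of the cover, rad: 0 shut (level), growing as its front edge rises, stop at 1.45. A spring (0.45 N m per rad, preload 0.32 N m) and its weight pull it shut: 3 to 6 N at the bail, square to its arm; let go, it falls shut. A pointer on its left edge, 79 to 95 mm from the hinge, moves along the quadrant.
- cover: The sprung cover with its wire bail. Origin on the middle of the hinge line, axes turned with the cover (as the comparator's when shut). The bail's round grip bar, 9 mm thick and 60 mm long along y (51 mm clear between its two arms), lies 33 mm clear in front of the cover's front edge, left of the middle, at x = -165, y = 35, z = 8.5 mm in this frame.
- bail_grip (a point): Middle of the bail's grip bar, on the bar's axis (75 mm above the bench when the cover is shut); axes as the cover's.
- index (a joint): Angle in rad at which the index fork is clamped on the quadrant: the opening angle of the cover at which the pointer stands in the middle of the fork's gap (16 mm gap, 88 mm from the hinge). It differs from run to run and must not be moved.
- index_gap (a point): Middle of the gap of the index fork, at the left side of the comparator, 88 mm from the hinge line; its -x axis points outward along the angle that the fork marks.
- ring_stand: Grey sheet-metal stand, fixed: base 110 x 170 x 10 mm, upright plate 160 mm wide, 137 mm high, front face at x = 28 mm, two steel hooks along -x at y = 50 and -50 mm. Origin: centre of the underside; x points away from the robot at yaw 0. Each hook: a level pin, diameter 8, axis 115 mm up, from the plate to x = -43 mm, where its tip turns up (its top 10 mm above the pin's axis).
- ring_small: Smaller setting ring, plain steel: outer diameter 60, bore 28, 16 mm thick, about 0.22 kg, hanging by its bore on either of the two hooks, 31 mm clear of the stand's plate. Origin: centre of the face next to the plate; z is the ring's axis, level, toward the robot while it hangs. Its centre hangs 105 mm, its top 135 mm above the bench.
- ring_small_centre (a point): Centre of the small ring, on its axis at half its thickness.
- ring_large: The larger setting ring, on the other hook: outer diameter 78, bore 40, 16 mm thick. Stays there.
- tin: Round tin, 62 mm across and 27 mm high, loose on the bench right of the comparator; origin under its centre.
- oiler: Small white oil bottle with a red spout, 52 mm across and 136 mm high, loose on the bench to the right; origin under its centre.
Not all that is in view belongs to the job. What is shaped like the ring_small but blue is not meant.

How it is judged:
By the outcome, as a careful person would: the job done as asked, in the order asked, and still so for the second after the job is handed in, while the arm keeps its last pose, push and grip.
It also fails if it takes over 53 s, if anything falls off the work surface, if the arm or the gripper's body presses on something with over 40 N, if the wrist force passes 120 N, or if a joint passes its speed limit or range.

## Robot

A 7-joint arm with a two-finger parallel gripper is mounted at the origin on a cart in front of the work surface, level with it; the furniture and walls round the work are solid. World frame = base frame: x ahead of the robot, y to its left, z up, the work surface at z = 0. Lengths are in m, angles in degrees, forces in N, time in s.
With the tool pointing down it reaches from about 0.425 to 0.875 m from the base axis. Payload 4.7 kg.
Tool frame: the origin (TCP) lies midway between the tips of the shut fingers; the grasp point (between the pads) lies 19 mm behind it; z points along the fingers, y is the line along which they close (so a half turn about z gives the same grasp; the last joint's range is limited). The gripper opens to 87 mm and grips with 3 to 60 N. Pads are 19 mm wide; open, the fingers measure 117 mm over their backs; the gripper's body (75 mm by 190 mm) begins 51 mm behind the grasp point.
Start: joints at [-70.182, 18.392, -4.016, 83.108, 1.295, 78.541, -3.26], TCP at [0.212, 0.615, 0.223] pointing down, gripper open.
Joint ranges: [-163.93, 163.93], [-17.29, 119.83], [-79.2, 71.16], [3.27, 140.29], [-89.18, 269.18], [5.43, 117.66], [-154.24, 154.24]. Speed limits (degrees/s): [147.25, 147.25, 180, 180, 180, 180, 180].

## Interface

Orientations are given as [roll, pitch, yaw] about the fixed x, y, z axes, in that order (R = Rz(yaw) Ry(pitch) Rx(roll)).
In Python, from cell import env gives the robot as it stands.
- The arm moves only by the tool step_arm, never from a script. Its argument "moves" is a list of rows, each an object with "dp": the shift along the tool's x, y, z in mm, a list of three; "dr": the turn, a rotation vector about the tool's x, y, z in rad, a list of three; "fingers": the closure, from 0 (fully open) to 1 (shut). In form: [{"dp": [dx, dy, dz], "dr": [ax, ay, az], "fingers": fingers}, ...]. A call has exactly 5 rows; each row shifts and turns the commanded pose from where the row before left it, along the tool's axes as they then stand; what a row does not reach is not made up. A row lasts 1/8 s, in which the tool goes at most 62.5 mm and 10.7 degrees, less where a joint would pass 70% of its speed; a pose out of reach is approached as far as the arm can. A call with a gripper value outside its range is refused whole. The fingers move at their own pace and stop on an object; "squeeze" is the grip in N (left out, the last holds). Time passes only in rows, so rows that do not move let the fingers close, or fill a call up. It gives the time, the measured TCP pose, the force, the opening and the grip force at its end, in the units of the state.
- env.get_obs(): the state, without advancing time (a new reading comes with each control period).
- env.read_camera(name): name is "scene" or "top" or "wrist"; returns the picture (384x512x3 uint8, red, green, blue); there is no depth.
- env.camera_model(name): a dict with "fx", "fy", "cx", "cy" (pixels), "R" (3x3) and "t" (3): a world point X has camera coordinates R X + t. Camera axes: x right, y down, z forward; pixel columns grow to the right and rows downward; lengths in m; the calibration is good to about 2 mm. The wrist camera is an equidistant fisheye: a pixel r from the principal point sees the ray r / f radians off the axis. A picture is of the moment at which its call begins: read the wrist's pose just before it. camera_model takes no time and is no camera call; for the wrist camera it gives the pose at the moment of the call.
- env.sign_off(): hands the job in; it is judged then, once.
The state is a dict: "time_s": time; "qpos": joint angles; "joint_velocities": joint speeds; "effort": joint torques, N m; "tool_pos": TCP position; "tool_rot": TCP orientation; "force": force on the tool from outside, world axes, zero at the start; "wrist_torque": the same for the moment, N m; "grip_width": finger opening in m; "grasp_force": force on a finger pad.
Only numpy, scipy, OpenCV 4.12 (cv2) and the standard library are available. Lean on these libraries where they do the work, as an engineer would, in place of code of your own. Each camera call takes 0.05 s, during which the arm holds its last target. There are 200 camera calls.

## Working session

There is one attempt and no reset: what is moved stays moved. The work goes in short steps, Python scripts to look and compute and a tool call to move; the robot and the scene stay as the last step left them, time stands still between calls to the robot, and variables do not carry over. Pictures are saved under pics/ and viewed, at most 10 in all, crops included, and the job is handed in when it is done.

Besides the shell and the picture viewer there is one more tool, called after ">>>" as name(argument=value, ...), one argument or row to a line, values as JSON. step_arm: Moves the arm, as the interface text tells. Its arguments: {"type":"object","properties":{"moves":{"type":"array","items":{"type":"object","properties":{"dp":{"type":"array","items":{"type":"number"}},"dr":{"type":"array","items":{"type":"number"}},"fingers":{"type":"number"}}}},"squeeze":{"type":"number"}},"required":["moves"]}

```bash
ls; mkdir -p pics; cat > h.py <<'E'
import numpy as np, cv2
from cell import env
def snap(n,f):
    m=env.camera_model(n); im=env.read_camera(n); cv2.imwrite(f'pics/{f}.png',im[:,:,::-1]); np.savez(f'pics/{f}.npz',im=im,**{k:np.array(v) for k,v in m.items()}); return im,m
def load(f):
    d=np.load(f'pics/{f}.npz'); return d['im'],{k:d[k] for k in d.files if k!='im'}
def ray(m,u,v,fish=False):
    R=np.array(m['R']);t=np.array(m['t']); x=(u-m['cx'])/m['fx'];y=(v-m['cy'])/m['fy']
    if fish:
        r=np.hypot(x,y); s=np.sin(r)/r if r>1e-9 else 1; d=np.array([x*s,y*s,np.cos(r)])
    else: d=np.array([x,y,1.])
    d=R.T@d; return -R.T@t, d/np.linalg.norm(d)
def plane(m,u,v,z,fish=False):
    c,d=ray(m,u,v,fish); return c+d*(z-c[2])/d[2]
def tri(rays):
    A=sum(np.eye(3)-np.outer(d,d) for c,d in rays); b=sum((np.eye(3)-np.outer(d,d))@c for c,d in rays)
    p=np.linalg.solve(A,b); return p,[np.linalg.norm(np.cross(p-c,d)) for c,d in rays]
def proj(m,X,fish=False):
    p=np.array(m['R'])@np.array(X)+np.array(m['t'])
    if fish:
        r=np.arctan2(np.hypot(p[0],p[1]),p[2]); q=p[:2]/np.hypot(p[0],p[1])*r
    else: q=p[:2]/p[2]
    return q*[m['fx'],m['fy']]+[m['cx'],m['cy']]
E
python3 - <<'E'
from h import *
o=env.get_obs(); print({k:np.round(v,3) for k,v in o.items()})
a,m=snap('scene','s0'); b,m2=snap('top','t0')
for q in (m,m2): print(q['fx'],q['cx'],q['cy'],np.round(-np.array(q['R']).T@q['t'],3),np.round(np.array(q['R'])[2],2))
cv2.imwrite('pics/both.png',np.vstack([cv2.resize(x,(400,300)) for x in (a,b)])[:,:,::-1])
E
```

```text
pics
{'time_s': np.float64(0.0), 'qpos': array([-70.18 ,  18.438,  -4.015,  83.174,   1.295,  78.542,  -3.259]), 'joint_velocities': array([-0.017, -0.045, -0.006,  0.056,  0.009,  0.012, -0.055]), 'effort': array([ 1.0000e-03, -4.9129e+01, -4.0400e-01, -3.1253e+01, -6.4000e-02,
        4.4000e-02,  0.0000e+00]), 'tool_pos': array([0.212, 0.614, 0.221]), 'tool_rot': array([-1.79892e+02,  6.00000e-03,  1.60990e+02]), 'force': array([ 0.669, -0.085, -0.602]), 'wrist_torque': array([-0.013, -0.003,  0.017]), 'grasp_force': np.float64(0.0), 'grip_width': np.float64(0.087)}
455.2477523623787 264.82152438838546 188.0147675879398 [-0.145 -0.872  0.638] [ 0.54  0.72 -0.44]
435.08090856976634 259.0701958269564 187.55598449589547 [0.461 0.044 1.13 ] [ 0.07 -0.01 -1.  ]
```

View pics/s0.png

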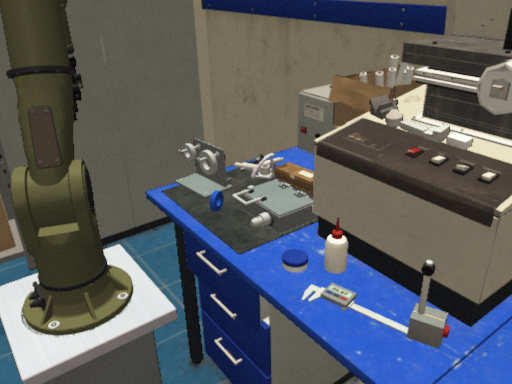

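View pics/t0.png

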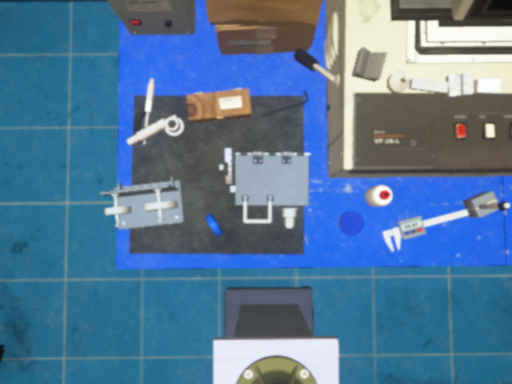

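The scene picture shows the stand with two rings at (205,160), a blue ring at (216,200), and the comparator at (280,205) with its plug at (260,219). In the top picture the stand is at (145,205), the comparator at (272,180), its bail at (258,212) and the plug at (290,216). I'll enlarge next.

```bash
python3 - <<'E'
from h import *
a,m=load('s0'); b,m2=load('t0')
A=cv2.resize(a[125:245,165:325],None,fx=5,fy=5,interpolation=3); cv2.imwrite('pics/c1.png',A[:,:,::-1])
B=cv2.resize(b[140:260,95:315],None,fx=3.6,fy=3.6,interpolation=3); cv2.imwrite('pics/c2.png',B[:,:,::-1])
print(proj(m2,[0,0,0]),proj(m2,[.45,.3,0]),proj(m,[.45,.3,0]))
E
```

```text
[275.49721155 399.54191415] [157.77668358 221.56352023] [194.15419697 191.04167044]
```

View pics/c1.png

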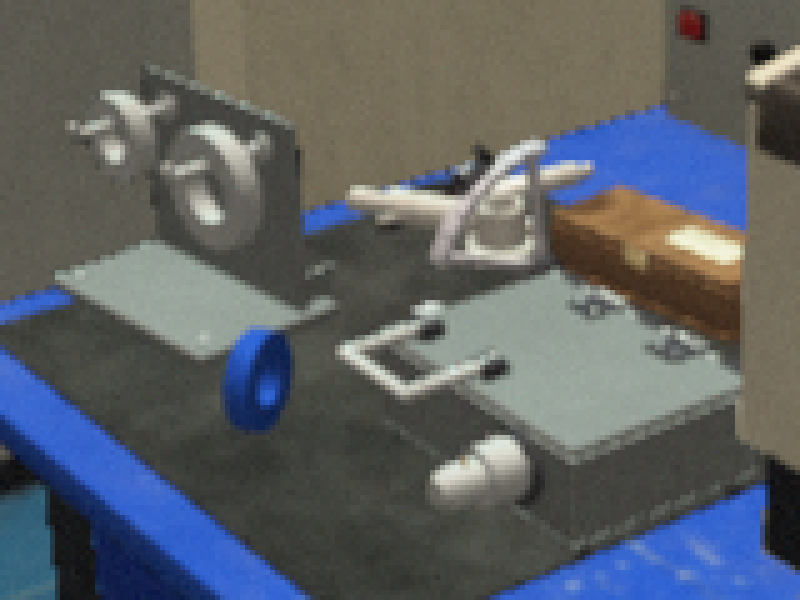

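View pics/c2.png

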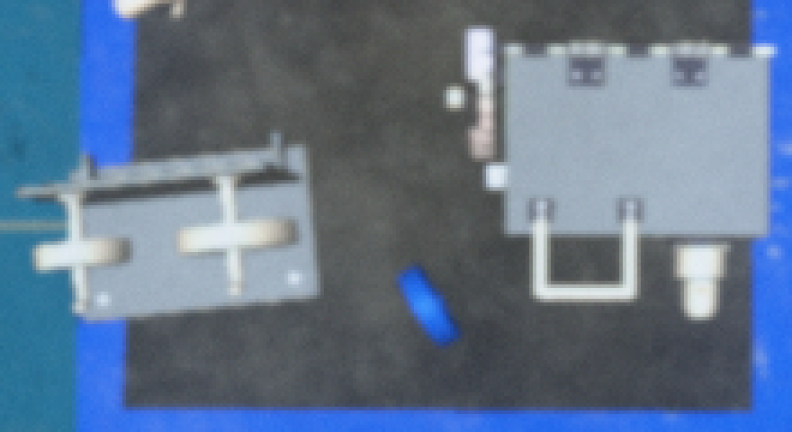

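In the enlarged crops there are three candidate rings: the left hook at scene (188,151) / top (117,210), the right hook at scene (208,162) / top (161,205), and a blue one on the bench at scene (216,200) / top (214,224). The left-hook ring is steel-coloured and about 26 px wide from above, against about 33 px for the right one. So the left one is the small ring, the right one is the large ring, and the blue one is a decoy. Next I'll measure.

```bash
python3 - <<'E'
from h import *
def blobs(f,box,thr):
    im,m=load(f); x0,y0,x1,y1=box
    k=6; c=cv2.resize(im[y0:y1,x0:x1],None,fx=k,fy=k,interpolation=2).astype(int)
    mask=((c.min(2)>thr)).astype(np.uint8)
    n,l,st,ce=cv2.connectedComponentsWithStats(mask)
    for i in range(1,n):
        if st[i,4]>150:
            cnt=max(cv2.findContours((l==i).astype(np.uint8),0,2)[0],key=len)
            f2=lambda u,v:np.round([x0+(u+.5)/k-.5,y0+(v+.5)/k-.5],1)
            r=cv2.minAreaRect(cnt)
            print(f2(*ce[i]),'bb',f2(*st[i,:2]),f2(*(st[i,:2]+st[i,2:4])),'rect',f2(*r[0]),np.round(np.array(r[1])/k,1),round(r[2]))
for f,b in (('t0',(95,140,315,260)),('s0',(165,125,325,245))):
    for t in (165,190): print(f,t); blobs(f,b,t)
im,m=load('t0')
f=lambda u,v,z:np.round(plane(m,95+(u+.5)/3.6-.5,140+(v+.5)/3.6-.5,z)*1000,1)
print('cover corners',f(505,232,.069),f(768,236,.069),f(768,50,.069),f(505,50,.069))
print('stand base',f(85,318,.01),f(318,297,.01),f(308,147,.01))
print('bail bar',f(540,293,.075),f(630,293,.075)); print('plug tip/shoulder',f(699,318,.042),f(699,246,.042))
print('ring s',f(81,253,.13),'hook tip',f(81,308,.12),'ring L',f(237,237,.13),'tip',f(236,290,.12)); print('blue',f(400,270,.05),f(455,340,.05))
E
```

```text
t0 165
[130.9 141.3] bb [126.6 139.6] [137.6 144.2] rect [132.  141.8] [ 4.5 10.8] 90
[228.3 162. ] bb [224.2 147.6] [231.6 182.1] rect [227.8 164.8] [34.3  7.2] 90
[257.3 153.1] bb [253.1 151.9] [261.6 154.6] rect [257.2 153.2] [2.5 8.3] 90
[290.3 153.6] bb [283.1 151.9] [296.6 156.2] rect [289.7 154. ] [13.3  3.8] 4
[237.2 153.9] bb [235.4 152.4] [239.2 155.9] rect [237.3 153.7] [3.3 3.6] 53
[249.4 153.8] bb [247.2 152.4] [251.9 155.4] rect [249.5 153.8] [2.8 4.5] 90
[265.8 153.9] bb [263.4 152.4] [268.1 155.8] rect [265.7 154. ] [3.2 4.5] 90
[278.1 154. ] bb [275.6 152.4] [280.9 156.1] rect [278.1 153.8] [4.1 4.4] 45
[306.4 154. ] bb [303.9 152.2] [309.4 156.6] rect [306.4 153.7] [4.  5.3] 58
[220.9 166.6] bb [218.9 164.1] [223.1 169.2] rect [220.9 166.6] [5. 4.] 90
[283.3 179.4] bb [280.9 176.9] [286.1 181.2] rect [283.5 179.5] [5.5 2.9] 34
[163.9 184.7] bb [162.2 183.4] [165.9 185.9] rect [163.9 184.8] [3.1 2.5] 36
[286.4 185.6] bb [283.4 183.4] [290.2 187.2] rect [287.  185.5] [2.5 7.1] 74
[154.7 185.7] bb [153.2 184.2] [156.6 187.1] rect [154.9 185.7] [3.1 2.7] 10
[232.9 188.5
[... 4385 characters left out ...]
.6 203.1] rect [240.5 198.4] [16.9  3.1] 31
[255.4 198.9] bb [250.1 197.2] [260.1 201.1] rect [254.9 198.9] [ 1.5 10.4] 73
[264.4 214.4] bb [260.2 212.2] [268.2 216.8] rect [264.2 214.4] [4.3 7.8] 90
[256.3 218.9] bb [251.9 216.4] [261.1 221.2] rect [256.3 218.7] [3.3 9.3] 73
cover corners [491.7  96.9  69. ] [487.6 -81.3  69. ] [614.6 -83.2  69. ] [615.9  96.3  69. ]
stand base [434.5 398.7  10. ] [448.1 233.2  10. ] [555.4 240.8  10. ]
bail bar [450.4  73.2  75. ] [449.9  12.8  75. ]
plug tip/shoulder [431.9 -35.8  42. ] [481.7 -36.4  42. ]
ring s [478.6 363.8 130. ] hook tip [443.6 366.5 120. ] ring L [488.1 264.6 130. ] tip [454.3 267.2 120. ]
blue [466.7 170.1  50. ] [418.4 132.4  50. ]
```

```bash
python3 - <<'E'
from h import *
_,mt=load('t0'); _,ms=load('s0')
T=lambda u,v:ray(mt,95+(u+.5)/3.6-.5,140+(v+.5)/3.6-.5)
S=lambda u,v:ray(ms,165+(u+.5)/5-.5,125+(v+.5)/5-.5)
for n,t,s in (('bail L',(540,293),(342,350)),('bail R',(630,293),(402,390)),('plug end',(699,318),(437,495)),('hook tip S',(81,308),(72,125)),('hook tip L',(236,290),(166,168)),('cover FR',(768,236),(575,455)),('stand plate top R',(300,168),(295,127))):
    p,e=tri([T(*t),S(*s)]); print(n,np.round(p*1000,1),np.round(np.array(e)*1000,1))
m=env.camera_model('wrist'); o=env.get_obs()
from scipy.spatial.transform import Rotation as Ro
R=Ro.from_euler('xyz',o['tool_rot'],degrees=True).as_matrix()
c=-np.array(m['R']).T@m['t']; print('cam in tool',R.T@(c-o['tool_pos']), 'axis',R.T@np.array(m['R'])[2],'x',R.T@np.array(m['R'])[0],m['fx'],m['cx'],m['cy'])
for X in ([.478,.364,.105],[.552,.007,.07]): print(proj(m,X,True))
E
```

```text
bail L [450.7  73.   76.3] [0.3 0.3]
bail R [449.6  13.   76.6] [0.3 0.3]
plug end [433.1 -36.7  41.2] [1.5 1.5]
hook tip S [443.9 365.6 122.4] [0.3 0.3]
hook tip L [454.8 266.6 121.6] [0.6 0.6]
cover FR [488.5 -82.3  65.2] [1. 1.]
stand plate top R [527.2 224.8 142.5] [4.4 4.4]
cam in tool [ 0.0747016   0.00220754 -0.16168365] axis [-0.27336028 -0.00104314  0.96191115] x [-6.60718050e-04  9.99999380e-01  8.96677289e-04] 297.3186396354542 256.7745008451035 191.7703142723657
[161.19337824 391.82406708]
[ 58.44359   399.3072527]
```

```bash
cat >> h.py <<'E'
from scipy.spatial.transform import Rotation as Ro
def plan(tgt,rot,n,off=(0,0,0)):
    "rows to target TCP (m) and orientation [r,p,y] in n rows; off = commanded minus measured, mm"
    o=env.get_obs(); p=np.array(o['tool_pos'])*1000+off; R=Ro.from_euler('xyz',o['tool_rot'],degrees=True)
    G=Ro.from_euler('xyz',rot,degrees=True); w=(R.inv()*G).as_rotvec(); s=Ro.from_rotvec(w/n)
    d=(np.array(tgt)*1000-p)/n
    print('now',np.round(o['tool_pos']*1000,1),np.round(o['tool_rot'],1),'dist/row',np.round(np.linalg.norm(d),1),'deg/row',np.round(np.degrees(np.linalg.norm(w)/n),1))
    for i in range(n): print('dp',np.round(R.inv().apply(d),1),'dr',np.round(w/n,3)); R=R*s
E
python3 -c "
from h import *
plan([.475,.367,.245],[180,0,185.5],10)"
```

```text
now [211.6 614.1 221.6] [-179.9    0.   161. ] dist/row 36.2 deg/row 2.5
dp [-32.9 -14.8  -2.3] dr [-0.    -0.    -0.043]
dp [-32.3 -16.2  -2.3] dr [-0.    -0.    -0.043]
dp [-31.6 -17.5  -2.3] dr [-0.    -0.    -0.043]
dp [-30.8 -18.9  -2.3] dr [-0.    -0.    -0.043]
dp [-30.  -20.2  -2.3] dr [-0.    -0.    -0.043]
dp [-29.1 -21.4  -2.3] dr [-0.    -0.    -0.043]
dp [-28.1 -22.7  -2.3] dr [-0.    -0.    -0.043]
dp [-27.1 -23.8  -2.3] dr [-0.    -0.    -0.043]
dp [-26.1 -25.   -2.3] dr [-0.    -0.    -0.043]
dp [-25.  -26.1  -2.3] dr [-0.    -0.    -0.043]
```

>>> step_arm(
  moves=[
    {"dp": [-32.9,-14.8,-2.3],"dr": [0,0,-0.043],"fingers": 0.18},
    {"dp": [-32.3,-16.2,-2.3],"dr": [0,0,-0.043],"fingers": 0.18},
    {"dp": [-31.6,-17.5,-2.3],"dr": [0,0,-0.043],"fingers": 0.18},
    {"dp": [-30.8,-18.9,-2.3],"dr": [0,0,-0.043],"fingers": 0.18},
    {"dp": [-30,-20.2,-2.3],"dr": [0,0,-0.043],"fingers": 0.18},
  ],
)

```text
time_s: 0.72
tool_pos: [0.3442, 0.4899, 0.2336]
tool_rot: [-180.0, -0.0, 173.4]
force: [0.2, 0.5, -0.7]
grip_width: 0.0712
grasp_force: 0.0
```

>>> step_arm(
  moves=[
    {"dp": [-29.1,-21.4,-2.3],"dr": [0,0,-0.043],"fingers": 0.18},
    {"dp": [-28.1,-22.7,-2.3],"dr": [0,0,-0.043],"fingers": 0.18},
    {"dp": [-27.1,-23.8,-2.3],"dr": [0,0,-0.043],"fingers": 0.18},
    {"dp": [-26.1,-25,-2.3],"dr": [0,0,-0.043],"fingers": 0.18},
    {"dp": [-25,-26.1,-2.3],"dr": [0,0,-0.043],"fingers": 0.18},
  ],
)

```text
time_s: 1.35
tool_pos: [0.476, 0.3667, 0.2452]
tool_rot: [-180.0, -0.0, -174.3]
force: [-0.2, 0.5, 0.5]
grip_width: 0.0713
grasp_force: 0.0
```

```bash
python3 - <<'E'
from h import *
im,m=snap('wrist','w1'); o=env.get_obs(); print(o['tool_pos'],o['tool_rot'],o['grip_width'])
for X in ([.475,.367,.105],[.475,.367,.135],[.4439,.3656,.122],[.4548,.2666,.122]): print(np.round(proj(m,X,True),1))
E
```

```text
[0.48103458 0.3611794  0.24550869] [-1.79779021e+02  1.56740882e-01 -1.74641641e+02] 0.07147637159547181
[255.7 180. ]
[255.5 187.4]
[257.3 152.9]
[158.1 155.3]
```

View pics/w1.png

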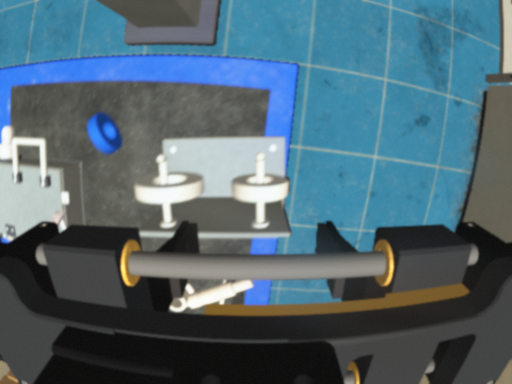

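The wrist picture shows the small ring at (260,188) on its hook, with the hook tip at (260,156). The large ring is at (168,187), and the blue ring at (103,132) stays clear. I'll measure it again now that the arm is still.

```bash
python3 - <<'E'
from h import *
for i in range(2):
    o=env.get_obs(); print(o['time_s'],np.round(o['tool_pos']*1000,1),o['tool_rot'])
    im,m=snap('wrist','w2')
k=4; x0,y0=225,140
c=cv2.resize(im[y0:240,x0:300],None,fx=k,fy=k,interpolation=2).astype(int)
mask=((c.min(2)>120)).astype(np.uint8)
n,l,st,ce=cv2.connectedComponentsWithStats(mask)
for i in range(1,n):
    if st[i,4]>300: print(st[i]/k+[x0,y0,0,0,0],ce[i]/k+[x0,y0])
# row extents of biggest
i=1+np.argmax(st[1:,4]); 
for r in range(st[i,1],st[i,1]+st[i,3],8):
    w=np.where(l[r]==i)[0]; print(round(y0+(r+.5)/k-.5,1),round(x0+(w.min()+.5)/k-.5,1),round(x0+(w.max()+.5)/k-.5,1))
for X in ([.475,.367,.105],[.475,.367,.135],[.4439,.3656,.122],[.4548,.2666,.122]): print(np.round(proj(m,X,True),1))
E
```

```text
1.4 [481.  361.2 245.5] [-1.79779021e+02  1.56740882e-01 -1.74641641e+02]
1.45 [479.5 362.7 245.4] [-1.79836214e+02  9.77478934e-02 -1.74794245e+02]
[  225.     140.      70.75    84.5  15706.25] [259.10763629 171.50719857]
[ 225.    227.25   72.5    12.75 1811.75] [260.62650062 230.73147509]
139.6 224.6 289.9
141.6 224.6 289.9
143.6 224.6 289.9
145.6 224.6 289.9
147.6 224.6 289.9
149.6 224.6 289.9
151.6 224.6 289.9
153.6 224.6 289.9
155.6 224.6 289.6
157.6 224.6 289.6
159.6 224.6 289.6
161.6 224.6 289.6
163.6 224.6 289.6
165.6 224.6 289.6
167.6 224.6 289.6
169.6 224.6 289.6
171.6 224.6 289.1
173.6 224.6 289.6
175.6 224.6 293.1
177.6 224.6 294.1
179.6 224.6 294.4
181.6 224.6 294.4
183.6 224.6 294.4
185.6 224.6 294.9
187.6 224.6 294.9
189.6 224.6 294.9
191.6 224.6 292.6
193.6 224.6 290.1
195.6 246.9 288.9
197.6 257.1 288.9
199.6 261.9 288.6
201.6 261.9 270.9
203.6 261.9 270.9
205.6 261.9 270.9
207.6 261.9 270.9
209.6 261.9 270.9
211.6 261.9 270.9
213.6 261.9 270.9
215.6 261.4 271.4
217.6 258.6 274.9
219.6 257.9 274.9
221.6 258.6 273.9
223.6 262.6 269.9
[260.  176.8]
[260.3 184. ]
[261.7 149.4]
[162.  152.7]
```

```bash
python3 - <<'E'
from h import *
im,m=load('w2'); o=env.get_obs(); print(np.round(o['tool_pos']*1000,1))
k=4; x0,y0=130,140
c=cv2.resize(im[y0:240,x0:310],None,fx=k,fy=k,interpolation=2).astype(int)
mask=((c.min(2)>120)&(c[:,:,0]-c[:,:,2]>2)).astype(np.uint8)
mask=cv2.morphologyEx(mask,cv2.MORPH_OPEN,np.ones((5,5)))
n,l,st,ce=cv2.connectedComponentsWithStats(mask)
for i in range(1,n):
    if st[i,4]>1500:
        print('blob',st[i]/k+[x0,y0,0,0,0],ce[i]/k+[x0,y0])
        for r in range(st[i,1],st[i,1]+st[i,3],10):
            w=np.where(l[r]==i)[0]; print(round(y0+(r+.5)/k-.5,1),round(x0+(w.min()+.5)/k-.5,1),round(x0+(w.max()+.5)/k-.5,1))
E
```

```text
[477.2 365.2 245.2]
blob [ 238.    147.75   55.75   50.5  3526.75] [264.10501879 180.11446445]
147.4 264.9 267.1
149.9 262.4 269.6
152.4 262.1 269.9
154.9 262.1 269.6
157.4 261.9 269.9
159.9 261.9 269.9
162.4 261.9 269.9
164.9 261.9 269.9
167.4 261.9 270.1
169.9 257.4 275.6
172.4 252.9 278.6
174.9 251.6 279.1
177.4 237.9 292.9
179.9 237.6 292.9
182.4 237.6 292.9
184.9 237.9 292.9
187.4 237.9 293.1
189.9 238.4 292.9
192.4 239.6 289.6
194.9 244.6 286.9
197.4 256.1 260.4
blob [ 139.    149.     70.75   51.25 4526.75] [175.79926272 181.03106533]
148.6 165.9 166.9
151.1 161.9 169.4
153.6 161.1 170.9
156.1 161.9 171.9
158.6 163.1 172.1
161.1 163.4 172.4
163.6 163.6 172.4
166.1 163.9 172.6
168.6 163.9 191.6
171.1 163.1 191.9
173.6 157.9 208.1
176.1 156.9 208.6
178.6 157.6 208.9
181.1 138.6 208.9
183.6 138.9 208.9
186.1 139.1 208.9
188.6 139.1 207.6
191.1 139.6 204.4
193.6 140.6 202.1
196.1 143.1 193.1
198.6 149.1 180.4
blob [258.25 197.     7.5   27.25 425.  ] [262.97102941 211.98470588]
196.6 260.9 263.9
199.1 261.9 264.6
201.6 261.9 264.6
204.1 261.9 264.6
206.6 261.9 264.6
209.1 261.9 264.6
211.6 261.9 264.9
214.1 261.6 264.9
216.6 261.1 265.1
219.1 257.9 264.9
221.6 258.6 263.9
blob [173.5  198.5    8.5   25.75 396.5 ] [176.55312106 213.03641236]
198.1 173.9 175.6
200.6 173.1 175.9
203.1 173.4 176.1
205.6 173.6 176.4
208.1 173.9 176.6
210.6 174.1 176.9
213.1 174.4 177.1
215.6 174.6 177.9
218.1 173.9 181.4
220.6 175.4 180.9
223.1 174.1 177.4
blob [198.5  227.75  63.75   2.   378.5 ] [229.03186922 228.5913144 ]
227.4 246.1 261.6
```

```bash
python3 - <<'E'
from h import *
im,m=load('w2'); o=env.get_obs(); print(np.round(o['tool_pos']*1000,1))
W=lambda u,v,z:np.round(plane(m,u,v,z,True)*1000,1)
print('pin',W(266,155,.115),W(266,165,.115),W(266.4,212,.115),'tiptop',W(266,152,.124))
print('ring ctr col',W(265.3,183,.105),'edges',W(237.7,183,.105),W(293,183,.105))
print('ring top front/back',W(265,171,.135),W(265,196,.135))
print('Lpin',W(168.2,166,.115),W(177,212,.115))
# two-view height: ring left/right extremes in w2 vs top blob bb u range at t0
im2,mt=load('t0')
print(tri([ray(m,266,153,True),ray(mt,95+81/3.6,140+308/3.6)]))
print(tri([ray(m,166.5,153,True),ray(mt,95+236/3.6,140+290/3.6)]))
for p in ([.478,.371,.105],): print('top px of ring',proj(mt,p),'scene',proj(load('s0')[1],p))
E
```

```text
[477.2 365.2 245.2]
pin [450.  370.6 115. ] [460.1 371.5 115. ] [509.6 376.8 115. ] tiptop [445.8 369.9 124. ]
ring ctr col [481.2 373.1 105. ] edges [483.8 344.3 105. ] [478.5 402.2 105. ]
ring top front/back [462.1 370.3 135. ] [486.4 372.6 135. ]
Lpin [469.5 271.5 115. ] [518.8 281.8 115. ]
(array([0.4452622 , 0.36876684, 0.11556136]), [np.float64(0.003091870860642503), np.float64(0.0030918708606424293)])
(array([0.45483285, 0.2683607 , 0.1134327 ]), [np.float64(0.0015132555470665512), np.float64(0.0015132555470664837)])
top px of ring [117.46640427 210.37106926] scene [188.17405775 151.72207004]
```

```bash
python3 - <<'E'
from h import *
o=env.get_obs(); print(np.round(o['qpos'],2),np.round(o['tool_pos']*1000,1))
obs=[([-70.182,18.392,-4.016,83.108,1.295,78.541,-3.26],[.212,.615,.223]),(o['qpos'],o['tool_pos'])]
for q,p in obs: q=np.array(q); print(q[1]+q[3]+q[5], np.hypot(p[0],p[1]), np.degrees(np.arctan2(p[1],p[0])))
A=[];b=[]
for q,p in obs:
    a,c=np.radians(q[1]),np.radians(q[1]+q[3])
    A+= [[np.sin(a),np.sin(c),0],[np.cos(a),np.cos(c),1]]; b+=[np.hypot(p[0],p[1]),p[2]]
s,res,*_=np.linalg.lstsq(np.array(A),np.array(b),rcond=None); print(s,res)
L1,L2,h=s
for r,z in ((.405,.03),(.405,.10),(.425,.03)):
    D=np.hypot(r,z-h); c4=(D*D-L1**2-L2**2)/(2*L1*L2); q4=np.arccos(c4); e=np.arctan2(r,z-h); q2=e-np.arctan2(L2*np.sin(q4),L1+L2*np.cos(q4))
    print(r,z,np.degrees([q2,q4,np.pi-q2-q4]))
E
```

```text
[-44.86  11.76   5.69  88.83  -1.12  79.5   56.26] [477.2 365.2 245.2]
180.041 0.6505144118311292 70.98013646098518
180.09466516522025 0.600956837740907 37.42642295290013
[ 0.4587164   0.5161894  -0.10918565] [7.44067216e-08]
0.405 0.03 [-5.03551339e-02  1.28294819e+02  5.17555356e+01]
0.405 0.1 [ -6.03984361 124.6257776   61.41406601]
0.425 0.03 [  2.40860721 125.77862873  51.81276406]
```

>>> step_arm(
  moves=[
    {"dp": [0,4,30],"dr": [0,0,-0.007],"fingers": 0.18},
    {"dp": [0,0,40],"fingers": 0.18,"dr": [0,0,0]},
    {"dp": [0,0,40],"fingers": 0.18,"dr": [0,0,0]},
    {"dp": [0,0,25],"fingers": 0.18,"dr": [0,0,0]},
    {"dp": [0,0,10],"fingers": 0.18,"dr": [0,0,0]},
  ],
)

```text
time_s: 2.12
tool_pos: [0.473, 0.372, 0.0984]
tool_rot: [-179.9, -0.2, -173.9]
force: [0.0, 0.6, -0.5]
grip_width: 0.0713
grasp_force: 0.0
```

```bash
python3 - <<'E'
from h import *
im,m=snap('wrist','w3'); o=env.get_obs(); print(np.round(o['tool_pos']*1000,1),o['tool_rot'],o['force'])
cv2.imwrite('pics/w3c.png',cv2.resize(im[100:320,130:400],None,fx=2.7,fy=2.7,interpolation=2)[:,:,::-1])
E
```

```text
[473.2 371.8  98.2] [-179.90663231   -0.18538021 -173.89081913] [-0.625811    0.33816746  0.08923461]
```

View pics/w3c.png

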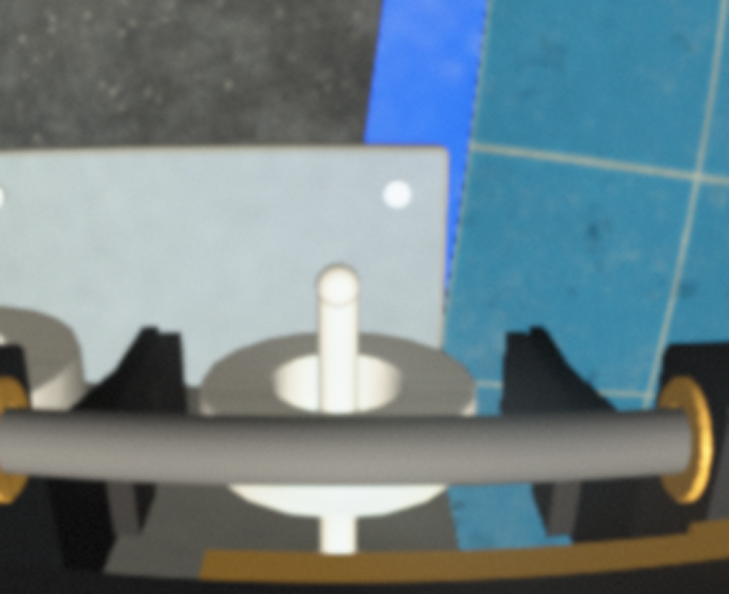

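The small ring is centred between the open fingers: it spans 200–475 in the crop, with the finger inner faces at 183 and 505. I'll lower 8 mm and grip.

>>> step_arm(
  moves=[
    {"dp": [0,-1,5],"dr": [0,0,0],"fingers": 0.18},
    {"dp": [0,0,3],"dr": [0,0,0],"fingers": 0.5},
    {"dp": [0,0,0],"dr": [0,0,0],"fingers": 0.5},
    {"dp": [0,0,0],"dr": [0,0,0],"fingers": 0.5},
    {"dp": [0,0,0],"dr": [0,0,0],"fingers": 0.5},
  ],
  squeeze=30,
)

```text
time_s: 2.8
tool_pos: [0.4754, 0.3709, 0.093]
tool_rot: [180.0, 0.0, -174.0]
force: [-0.1, -0.4, 0.1]
grip_width: 0.0598
grasp_force: 30.0
```

>>> step_arm(
  moves=[
    {"dp": [0,0,-4],"dr": [0,0,0],"fingers": 0.5},
    {"dp": [0,0,-4],"dr": [0,0,0],"fingers": 0.5},
    {"dp": [0,0,-4],"dr": [0,0,0],"fingers": 0.5},
    {"dp": [0,0,-1],"dr": [0,0,0],"fingers": 0.5},
    {"dp": [0,0,0],"dr": [0,0,0],"fingers": 0.5},
  ],
)

```text
time_s: 3.42
tool_pos: [0.4752, 0.3707, 0.1056]
tool_rot: [180.0, 0.0, -174.0]
force: [0.9, 0.5, -2.8]
grip_width: 0.0594
grasp_force: 30.0
```

```bash
python3 - <<'E'
from h import *
im,m=snap('wrist','w4'); o=env.get_obs(); print(np.round(o['tool_pos']*1000,1),o['force'])
E
```

```text
[475.1 370.6 105.5] [-0.38750486  0.1860007  -2.4260945 ]
```

```bash
python3 - <<'E'
from h import *
im,m=load('w4')
c=cv2.resize(im[130:270,180:330],None,fx=3,fy=3,interpolation=2)
cv2.imwrite('pics/w4c.png',c[:,:,::-1])
E
```

```text
(no output)
```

View pics/w4c.png

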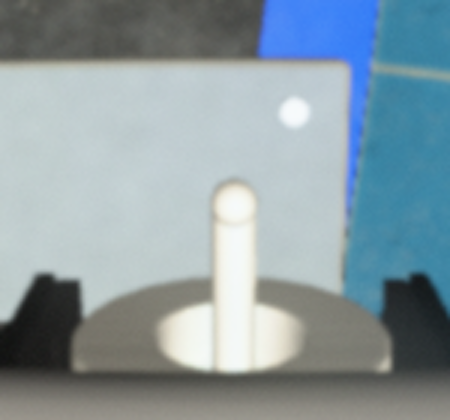

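>>> step_arm(
  moves=[
    {"dp": [8,0,0],"dr": [0,0,0],"fingers": 0.5},
    {"dp": [12,0,0],"dr": [0,0,0],"fingers": 0.5},
    {"dp": [12,0,0],"dr": [0,0,0],"fingers": 0.5},
    {"dp": [14,0,0],"dr": [0,0,0],"fingers": 0.5},
    {"dp": [14,0,-4],"dr": [0,0,0],"fingers": 0.5},
  ],
)

```text
time_s: 4.1
tool_pos: [0.4141, 0.3641, 0.1095]
tool_rot: [-180.0, -0.0, -173.9]
force: [-0.5, 0.2, -2.8]
grip_width: 0.0594
grasp_force: 30.0
```

```bash
python3 - <<'E'
from h import *
im,m=snap('wrist','w5'); o=env.get_obs(); print(np.round(o['tool_pos']*1000,1),o['force'],o['grip_width'])
# ring front-face measurement in tool frame: find ring bore/outer in view
R=Ro.from_euler('xyz',o['tool_rot'],degrees=True).as_matrix()
for n,X in (('ctr',[0,0,-.012]),('top',[0,0,-.042]),('front top bore',[.008,0,-.026]),('front top',[.008,0,-.042]),('front bot',[.008,0,.018]),('front bore bot',[.008,0,.002])):
    print(n,np.round(proj(m,o['tool_pos']+R@np.array(X),True),1))
plan([.407,-.036,.13],[180,0,180],15)
c=cv2.resize(im[130:270,170:340],None,fx=3,fy=3,interpolation=2); cv2.imwrite('pics/w5c.png',c[:,:,::-1])
E
```

```text
[412.4 364.7 110.2] [-2.87391271 -0.23163651 -2.5135497 ] 0.05967152116719594
ctr [254.9 243.7]
top [254.4 271.7]
front top bore [254.6 241.5]
front top [254.3 256.7]
front bot [255.1 211.8]
front bore bot [255. 221.]
now [412.4 364.7 110.2] [ 1.800e+02 -1.000e-01 -1.739e+02] dist/row 26.7 deg/row 0.4
dp [  3.2 -26.5  -1.3] dr [ 0.    -0.     0.007]
dp [  3.  -26.5  -1.3] dr [ 0.    -0.     0.007]
dp [  2.8 -26.6  -1.3] dr [ 0.    -0.     0.007]
dp [  2.6 -26.6  -1.3] dr [ 0.    -0.     0.007]
dp [  2.5 -26.6  -1.3] dr [ 0.    -0.     0.007]
dp [  2.3 -26.6  -1.3] dr [ 0.    -0.     0.007]
dp [  2.1 -26.6  -1.3] dr [ 0.    -0.     0.007]
dp [  1.9 -26.6  -1.3] dr [ 0.    -0.     0.007]
dp [  1.7 -26.7  -1.3] dr [ 0.    -0.     0.007]
dp [  1.5 -26.7  -1.3] dr [ 0.    -0.     0.007]
dp [  1.3 -26.7  -1.3] dr [ 0.    -0.     0.007]
dp [  1.1 -26.7  -1.3] dr [ 0.    -0.     0.007]
dp [  0.9 -26.7  -1.3] dr [ 0.    -0.     0.007]
dp [  0.7 -26.7  -1.3] dr [ 0.    -0.     0.007]
dp [  0.5 -26.7  -1.3] dr [ 0.    -0.     0.007]
```

```bash
python3 - <<'E'
from h import *
im,m=load('w5')
for c in (235,245,255,265,275): print(c,[tuple(int(x) for x in im[r,c]) for r in range(206,256,2)])
for r in (236,242,248): print(r,[int(im[r,c].max()) for c in range(196,216)],[int(im[r,c].max()) for c in range(300,322)])
E
```

```text
235 [(105, 108, 104), (106, 109, 106), (104, 105, 103), (111, 112, 105), (165, 166, 155), (191, 199, 193), (194, 207, 206), (196, 209, 208), (193, 205, 205), (157, 162, 158), (131, 129, 121), (131, 128, 119), (130, 128, 118), (134, 132, 122), (149, 146, 134), (196, 189, 174), (217, 212, 196), (218, 212, 196), (216, 211, 195), (217, 213, 196), (212, 208, 191), (176, 172, 157), (131, 129, 117), (123, 120, 110), (87, 86, 79)]
245 [(106, 108, 106), (108, 111, 109), (109, 111, 108), (112, 112, 107), (162, 164, 153), (193, 200, 197), (197, 211, 210), (197, 209, 210), (169, 177, 175), (131, 131, 123), (131, 129, 121), (132, 131, 122), (146, 145, 135), (224, 226, 212), (245, 248, 241), (246, 249, 244), (247, 249, 245), (247, 249, 244), (247, 250, 245), (247, 250, 245), (247, 250, 245), (248, 251, 246), (246, 250, 245), (206, 213, 199), (100, 100, 93)]
255 [(98, 100, 100), (103, 107, 106), (106, 110, 110), (109, 110, 107), (158, 160, 152), (191, 198, 194), (197, 209, 210), (195, 208, 209), (160, 165, 163), (131, 129, 123), (133, 132, 126), (137, 137, 129), (189, 191, 187), (243, 247, 248), (2
[... 918 characters left out ...]
, (226, 222, 207), (225, 220, 206), (223, 218, 203), (218, 213, 199), (173, 171, 158), (132, 131, 123), (100, 101, 95)]
236 [33, 34, 34, 34, 34, 35, 35, 37, 36, 40, 58, 96, 126, 130, 127, 127, 127, 126, 127, 126] [131, 129, 129, 128, 127, 126, 111, 83, 65, 61, 59, 58, 57, 58, 57, 56, 53, 55, 53, 53, 52, 50]
242 [30, 34, 37, 36, 33, 36, 39, 59, 91, 114, 123, 125, 124, 124, 125, 125, 124, 126, 126, 126] [130, 129, 130, 130, 130, 129, 129, 130, 127, 113, 88, 69, 64, 62, 62, 61, 62, 58, 59, 58, 58, 58]
248 [32, 33, 37, 39, 33, 33, 46, 72, 104, 124, 127, 125, 125, 124, 123, 122, 123, 124, 124, 123] [128, 128, 127, 128, 128, 129, 131, 136, 148, 146, 109, 77, 66, 65, 63, 64, 63, 63, 61, 61, 61, 62]
```

```bash
python3 - <<'E'
from h import *
from scipy.optimize import least_squares
im,m=load('w5'); C=np.array([.0747016,.00220754,-.16168365])
o=env.get_obs(); R=Ro.from_euler('xyz',o['tool_rot'],degrees=True).as_matrix()
pts=[((255,222.3),30),((235,224.4),30),((275,223.9),30)]+[((u,v),14) for u,v in ((255,229.8),(245,231.3),(265,230.6),(235,235.5),(275,234),(235,248.5),(275,250.3))]
rays=[(R.T@(ray(m,*p,True)[0]-o['tool_pos']),R.T@ray(m,*p,True)[1],r) for p,r in pts]
print('cam',rays[0][0])
def res(q,tilt=True):
    c=np.array(q[:3])/1000; t=q[3] if len(q)>3 else 0; n=np.array([np.cos(t),0,np.sin(t)]); out=[]
    for o0,d,r in rays:
        X=C+d*((c-C)@n)/(d@n); out.append(np.linalg.norm(X-c)*1000-r)
    return out
for q0 in ([8,0,-12],[8,0,-12,0]):
    s=least_squares(res,q0); print(np.round(s.x,3),np.round(s.fun,1))
E
```

```text
cam [ 0.0723023   0.00142402 -0.16088206]
[ 2.523  1.617 -9.657] [-1.4 -1.6 -1.7  2.1  1.4  1.7  0.7  0.7  0.8  1.2]
[ 11.915   1.997 -28.785   0.075] [-0.1 -1.3 -1.4  2.3  1.2  1.5 -0.6 -0.8  0.5  1. ]
```

```bash
python3 -c "
from h import *
plan([.409,.09,.132],[180,0,179],10)"
```

```text
now [412.4 364.7 110.2] [ 1.800e+02 -1.000e-01 -1.739e+02] dist/row 27.6 deg/row 0.7
dp [  3.3 -27.3  -2.2] dr [ 0.    -0.     0.012]
dp [  2.9 -27.3  -2.2] dr [ 0.    -0.     0.012]
dp [  2.6 -27.3  -2.2] dr [ 0.    -0.     0.012]
dp [  2.3 -27.4  -2.2] dr [ 0.    -0.     0.012]
dp [  1.9 -27.4  -2.2] dr [ 0.    -0.     0.012]
dp [  1.6 -27.4  -2.2] dr [ 0.    -0.     0.012]
dp [  1.2 -27.4  -2.2] dr [ 0.    -0.     0.012]
dp [  0.9 -27.5  -2.2] dr [ 0.    -0.     0.012]
dp [  0.5 -27.5  -2.2] dr [ 0.    -0.     0.012]
dp [  0.2 -27.5  -2.2] dr [ 0.    -0.     0.012]
```

>>> step_arm(
  moves=[
    {"dp": [3.3,-20,-6],"dr": [0,0,0.012],"fingers": 0.5},
    {"dp": [2.9,-28,-6],"dr": [0,0,0.012],"fingers": 0.5},
    {"dp": [2.6,-30,-6],"dr": [0,0,0.012],"fingers": 0.5},
    {"dp": [2.3,-30,-4],"dr": [0,0,0.012],"fingers": 0.5},
    {"dp": [1.9,-30,0],"dr": [0,0,0.012],"fingers": 0.5},
  ],
)

```text
time_s: 4.78
tool_pos: [0.4142, 0.2235, 0.1323]
tool_rot: [180.0, 0.1, -177.5]
force: [0.1, 0.9, -1.4]
grip_width: 0.0596
grasp_force: 30.0
```

>>> step_arm(
  moves=[
    {"dp": [1.6,-30,0],"dr": [0,0,0.012],"fingers": 0.5},
    {"dp": [1.2,-30,0],"dr": [0,0,0.012],"fingers": 0.5},
    {"dp": [0.9,-30,0],"dr": [0,0,0.012],"fingers": 0.5},
    {"dp": [0.5,-28,0],"dr": [0,0,0.012],"fingers": 0.5},
    {"dp": [0.2,-18,0],"dr": [0,0,0.012],"fingers": 0.5},
  ],
)

```text
time_s: 5.4
tool_pos: [0.4121, 0.0874, 0.1316]
tool_rot: [180.0, 0.0, 179.0]
force: [-0.1, 0.4, -3.8]
grip_width: 0.0597
grasp_force: 30.0
```

```bash
python3 - <<'E'
from h import *
for i in range(3): env.read_camera('wrist')
im,m=snap('wrist','w6'); o=env.get_obs(); print(o['time_s'],np.round(o['tool_pos']*1000,1),o['tool_rot'],o['force'],o['grip_width'])
for X in ([.431,-.037,.042],[.487,-.037,.042],[.450,.073,.075],[.45,.013,.075],[.615,.113,.066],[.535,.113,.066],[.6,.113,.15]): print(np.round(proj(m,X,True),1))
E
```

```text
5.6 [412.3  90.1 131.7] [1.79946793e+02 2.03099597e-02 1.79134224e+02] [-0.01943661  0.62575517 -2.46540913] 0.05985661847515851
[124.7 215.1]
[134.2 265.8]
[235.7 250.3]
[165.6 249.6]
[279.3 371.4]
[281.4 320.9]
[284.8 426.7]
```

View pics/w6.png

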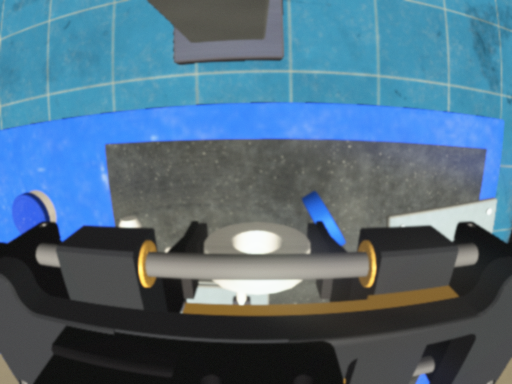

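The wrist picture shows the ring held centrally at (256,243). The plug end just shows at about (128,222), beside the gripper. I'll measure that end.

```bash
python3 - <<'E'
from h import *
im,m=load('w6')
for r in range(210,232,2): print(r,[int(im[r,c].min()) for c in range(106,152,2)])
for X in ([.431,-.029,.042],[.431,-.045,.042],[.431,-.037,.050],[.438,-.025,.042],[.438,-.049,.042],[.438,-.037,.054]): print(np.round(proj(m,X,True),1))
E
```

```text
210 [68, 72, 76, 95, 104, 96, 100, 103, 99, 99, 95, 93, 90, 92, 92, 93, 95, 92, 93, 94, 96, 97, 92]
212 [72, 72, 75, 90, 103, 97, 102, 100, 95, 98, 93, 96, 90, 90, 85, 86, 89, 95, 95, 96, 98, 97, 94]
214 [81, 74, 72, 83, 100, 97, 101, 99, 95, 95, 92, 91, 91, 92, 91, 88, 91, 100, 99, 104, 115, 103, 95]
216 [82, 74, 71, 80, 98, 95, 99, 95, 96, 97, 102, 109, 112, 114, 112, 105, 99, 101, 103, 107, 115, 107, 100]
218 [81, 76, 70, 74, 98, 97, 96, 110, 112, 118, 121, 121, 124, 126, 134, 132, 111, 108, 110, 108, 107, 106, 103]
220 [83, 75, 70, 71, 96, 91, 94, 138, 168, 159, 157, 166, 183, 194, 199, 172, 131, 112, 113, 111, 109, 106, 103]
222 [78, 75, 67, 67, 88, 99, 106, 186, 236, 242, 244, 246, 246, 241, 230, 197, 156, 121, 108, 112, 112, 110, 107]
224 [73, 74, 67, 64, 79, 99, 125, 216, 244, 249, 251, 251, 250, 245, 236, 216, 180, 141, 113, 114, 112, 109, 108]
226 [51, 54, 51, 52, 59, 73, 111, 185, 221, 232, 238, 241, 241, 235, 228, 212, 180, 142, 109, 101, 101, 104, 102]
228 [33, 33, 32, 32, 32, 35, 41, 60, 73, 83, 89, 95, 95, 94, 90, 86, 76, 66, 55, 54, 57, 61, 61]
230 [30, 32, 33, 28, 31, 31, 31, 29, 29, 31, 31, 30, 32, 32, 31, 30, 31, 31, 32, 31, 32, 32, 33]
[132.  215.2]
[117.6 215.1]
[121.4 218.1]
[136.8 222. ]
[115.3 221.7]
[120.9 226.5]
```

```bash
python3 -c "
from h import *
plan([.408,-.0312,.075],[160,0,179],10)"
```

```text
now [412.3  90.1 131.7] [179.9   0.  179.1] dist/row 13.4 deg/row 2.0
dp [  0.3 -12.1   5.7] dr [-0.035 -0.     0.   ]
dp [  0.3 -12.3   5.2] dr [-0.035 -0.     0.   ]
dp [  0.2 -12.5   4.8] dr [-0.035 -0.     0.   ]
dp [  0.2 -12.7   4.4] dr [-0.035 -0.     0.   ]
dp [  0.2 -12.8   3.9] dr [-0.035 -0.     0.   ]
dp [  0.2 -12.9   3.5] dr [-0.035 -0.     0.   ]
dp [  0.2 -13.    3. ] dr [-0.035 -0.     0.   ]
dp [  0.2 -13.1   2.6] dr [-0.035 -0.     0.   ]
dp [  0.2 -13.2   2.1] dr [-0.035 -0.     0.   ]
dp [  0.2 -13.3   1.6] dr [-0.035 -0.     0.   ]
```

>>> step_arm(
  moves=[
    {"dp": [0.3,-12.1,5.7],"dr": [-0.035,0,0],"fingers": 0.5},
    {"dp": [0.3,-12.3,5.2],"dr": [-0.035,0,0],"fingers": 0.5},
    {"dp": [0.2,-12.5,4.8],"dr": [-0.035,0,0],"fingers": 0.5},
    {"dp": [0.2,-12.7,4.4],"dr": [-0.035,0,0],"fingers": 0.5},
    {"dp": [0.2,-12.8,3.9],"dr": [-0.035,0,0],"fingers": 0.5},
  ],
)

```text
time_s: 6.22
tool_pos: [0.4105, 0.0299, 0.1032]
tool_rot: [169.9, 0.0, 179.3]
force: [0.6, -0.3, -2.9]
grip_width: 0.0597
grasp_force: 30.0
```

>>> step_arm(
  moves=[
    {"dp": [0.2,-12.9,3.5],"dr": [-0.035,0,0],"fingers": 0.5},
    {"dp": [0.2,-13,3],"dr": [-0.035,0,0],"fingers": 0.5},
    {"dp": [0.2,-13.1,2.6],"dr": [-0.035,0,0],"fingers": 0.5},
    {"dp": [0.2,-13.2,2.1],"dr": [-0.035,0,0],"fingers": 0.5},
    {"dp": [0.2,-13.3,1.6],"dr": [-0.035,0,0],"fingers": 0.5},
  ],
)

```text
time_s: 6.85
tool_pos: [0.409, -0.0309, 0.0748]
tool_rot: [159.9, 0.1, 179.3]
force: [-0.5, 0.7, -2.4]
grip_width: 0.0596
grasp_force: 30.0
```

```bash
python3 - <<'E'
from h import *
for i in range(4): env.read_camera('wrist')
o=env.get_obs(); print(o['time_s'],o['force'],o['grip_width'],o['qpos'])
plan([.408,-.0312,.0312],[160,0,179],4)
E
```

```text
7.05 [-0.14295343  0.67494365 -2.06798043] 0.059651214845269314 [-20.54968066   1.08709322  38.87061661 124.39206094 -22.26301503
  62.91338177 119.20548492]
now [408.6 -30.8  74.8] [160.   -0.  179.2] dist/row 10.9 deg/row 0.1
dp [ 0.1 -3.8 10.2] dr [ 0.    -0.     0.001]
dp [ 0.1 -3.8 10.2] dr [ 0.    -0.     0.001]
dp [ 0.1 -3.8 10.2] dr [ 0.    -0.     0.001]
dp [ 0.1 -3.8 10.2] dr [ 0.    -0.     0.001]
```

>>> step_arm(
  moves=[
    {"dp": [0.1,-3.8,10.2],"dr": [0,0,0],"fingers": 0.5},
    {"dp": [0.1,-3.8,10.2],"dr": [0,0,0],"fingers": 0.5},
    {"dp": [0.1,-3.8,10.2],"dr": [0,0,0],"fingers": 0.5},
    {"dp": [0.1,-3.8,10.2],"dr": [0,0,0],"fingers": 0.5},
    {"dp": [0,0,0],"dr": [0,0,0],"fingers": 0.5},
  ],
)

```text
time_s: 7.68
tool_pos: [0.4069, -0.0317, 0.0302]
tool_rot: [160.0, -0.1, 179.1]
force: [-0.0, 0.1, -2.7]
grip_width: 0.0595
grasp_force: 30.0
```

```bash
python3 - <<'E'
from h import *
for i in range(3): env.read_camera('wrist')
im,m=snap('scene','s1'); o=env.get_obs(); print(o['time_s'],o['tool_pos'],o['tool_rot'],o['force'])
b,_=snap('top','t1'); w,_=snap('wrist','w7')
A=cv2.resize(im[150:240,215:325],(440,360),interpolation=2); B=cv2.resize(b[180:250,240:330],(360,280),interpolation=2)
A=np.vstack([A,cv2.resize(w[180:240,170:340],(440,155))]); B=np.vstack([B,np.zeros((A.shape[0]-280,360,3),np.uint8)])
cv2.imwrite('pics/ins.png',np.hstack([A,B])[:,:,::-1])
E
```

```text
7.875 [ 0.4082964  -0.03188741  0.03164149] [1.59945229e+02 4.52359140e-02 1.79139115e+02] [ 0.30115799 -0.25312893 -2.30907008]
```

View pics/ins.png

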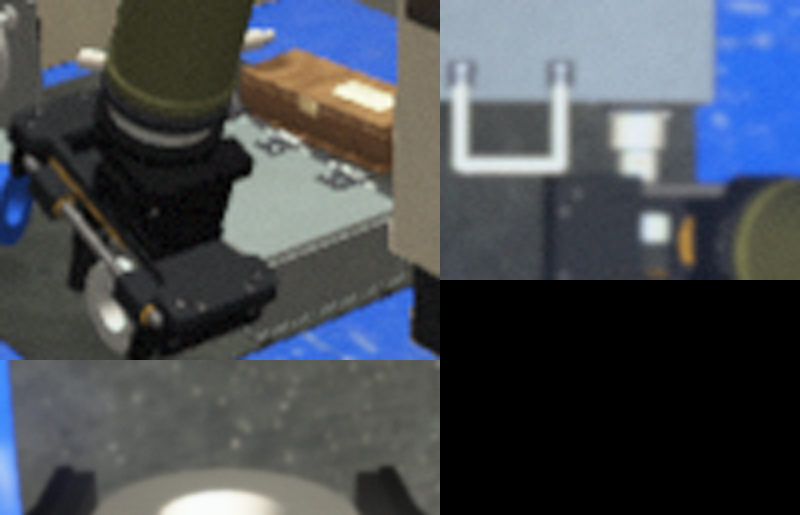

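The composite shows the ring in front of the plug and in line with it. The left finger is clear of the bail, whose right arm is at about (560,120) in the right-hand panel. Now I'll slide the ring on.

>>> step_arm(
  moves=[
    {"dp": [-4,0.3,0.5],"dr": [0,0,0],"fingers": 0.5},
    {"dp": [-5,0,0],"dr": [0,0,0],"fingers": 0.5},
    {"dp": [-5,0,0],"dr": [0,0,0],"fingers": 0.5},
    {"dp": [-5,0,0],"dr": [0,0,0],"fingers": 0.5},
    {"dp": [-3,0,0],"dr": [0,0,0],"fingers": 0.5},
  ],
)

```text
time_s: 8.6
tool_pos: [0.4303, -0.0316, 0.0309]
tool_rot: [160.0, 0.0, 179.2]
force: [0.6, 0.2, -3.0]
grip_width: 0.0599
grasp_force: 30.0
```

```bash
python3 -c "
from h import *
env.read_camera('wrist')
o=env.get_obs(); print(o['time_s'],o['tool_pos'],o['force'],o['wrist_torque'])"
```

```text
8.65 [ 0.43061115 -0.03166932  0.03094818] [ 0.30788805  0.63614755 -2.64711028] [-0.5661353  -0.01676855 -0.05282404]
```

>>> step_arm(
  moves=[
    {"dp": [-3,0,0],"dr": [0,0,0],"fingers": 0.5},
    {"dp": [-3,0,0],"dr": [0,0,0],"fingers": 0.5},
    {"dp": [-3,0,0],"dr": [0,0,0],"fingers": 0.5},
    {"dp": [-2,0,0],"dr": [0,0,0],"fingers": 0.5},
    {"dp": [-1,0,0],"dr": [0,0,0],"fingers": 0.5},
  ],
)

```text
time_s: 9.28
tool_pos: [0.442, -0.0318, 0.0309]
tool_rot: [159.9, -0.0, 179.2]
force: [-0.1, -0.1, -2.4]
grip_width: 0.0597
grasp_force: 30.0
```

>>> step_arm(
  moves=[
    {"dp": [-1,0,0],"dr": [0,0,0],"fingers": 0.5},
    {"dp": [-1,0,0],"dr": [0,0,0],"fingers": 0.5},
    {"dp": [-1,0,0],"dr": [0,0,0],"fingers": 0.5},
    {"dp": [-1,0,0],"dr": [0,0,0],"fingers": 0.5},
    {"dp": [-1,0,0],"dr": [0,0,0],"fingers": 0.5},
  ],
)

```text
time_s: 9.9
tool_pos: [0.447, -0.0318, 0.031]
tool_rot: [159.9, 0.0, 179.2]
force: [0.7, -0.2, -2.5]
grip_width: 0.0596
grasp_force: 30.0
```

>>> step_arm(
  moves=[
    {"dp": [-1,0,0],"dr": [0,0,0],"fingers": 0.5},
    {"dp": [-1,0,0],"dr": [0,0,0],"fingers": 0.5},
    {"dp": [-1,0,0],"dr": [0,0,0],"fingers": 0.5},
    {"dp": [-1,0,0],"dr": [0,0,0],"fingers": 0.5},
    {"dp": [-1,0,0],"dr": [0,0,0],"fingers": 0.5},
  ],
)

```text
time_s: 10.52
tool_pos: [0.4488, -0.0316, 0.0302]
tool_rot: [159.9, -0.3, 179.3]
force: [-9.4, -2.0, 2.3]
grip_width: 0.0599
grasp_force: 30.0
```

>>> step_arm(
  moves=[
    {"dp": [-1,0,0],"dr": [0,0,0],"fingers": 0.5},
    {"dp": [-1,0,0],"dr": [0,0,0],"fingers": 0.5},
    {"dp": [0,0,0],"dr": [0,0,0],"fingers": 0.5},
    {"dp": [0,0,0],"dr": [0,0,0],"fingers": 0.5},
    {"dp": [0,0,0],"dr": [0,0,0],"fingers": 0.5},
  ],
)

```text
time_s: 11.15
tool_pos: [0.4488, -0.0315, 0.0298]
tool_rot: [159.8, -0.6, 179.3]
force: [-12.3, -1.8, 3.5]
grip_width: 0.0594
grasp_force: 30.0
```

>>> step_arm(
  moves=[
    {"dp": [0.5,0,0],"dr": [0,0,0],"fingers": 0.26},
    {"dp": [0,0,0],"dr": [0,0,0],"fingers": 0.25},
    {"dp": [0,0,0],"dr": [0,0,0],"fingers": 0.25},
    {"dp": [0,0,0],"dr": [0,0,0],"fingers": 0.25},
    {"dp": [0,0,0],"dr": [0,0,0],"fingers": 0.25},
  ],
)

```text
time_s: 11.78
tool_pos: [0.4537, -0.032, 0.0311]
tool_rot: [159.9, 0.0, 179.2]
force: [-0.0, -0.2, 0.3]
grip_width: 0.0653
grasp_force: 0.0
```

>>> step_arm(
  moves=[
    {"dp": [4,0,0],"dr": [0,0,0],"fingers": 0.25},
    {"dp": [8,0,0],"dr": [0,0,0],"fingers": 0.25},
    {"dp": [12,0,0],"dr": [0,0,0],"fingers": 0.25},
    {"dp": [14,0,0],"dr": [0,0,0],"fingers": 0.25},
    {"dp": [10,0,0],"dr": [0,0,0],"fingers": 0.25},
  ],
)

```text
time_s: 12.4
tool_pos: [0.4041, -0.0311, 0.0309]
tool_rot: [159.9, -0.0, 179.1]
force: [0.3, -0.9, 0.3]
grip_width: 0.0651
grasp_force: 0.0
```

```bash
python3 - <<'E'
from h import *
o=env.get_obs(); print(o['force'])
# next: rise & swing to yaw 90 above, in front-left of bail
plan([.402,-.03,.15],[180,0,150],5)
E
```

```text
[ 0.32844574 -0.92595801  0.29000483]
now [404.1 -31.1  30.9] [159.9  -0.  179.1] dist/row 23.8 deg/row 7.1
dp [  0.4   8.4 -22.3] dr [ 0.069 -0.018  0.101]
dp [  0.8   6.8 -22.8] dr [ 0.069 -0.018  0.101]
dp [  1.    5.1 -23.2] dr [ 0.069 -0.018  0.101]
dp [  1.    3.4 -23.6] dr [ 0.069 -0.018  0.101]
dp [  0.8   1.7 -23.7] dr [ 0.069 -0.018  0.101]
```

```bash
python3 - <<'E'
from h import *
plan([.404,.0,.2],[180,0,136],5)
import h
class O: pass
real=env.get_obs
def fake(): return dict(tool_pos=np.array([.404,0,.2]),tool_rot=np.array([180,0,136]))
h.env=O(); h.env.get_obs=fake
h.plan([.49,.10,.2],[180,0,89],5)
E
```

```text
now [404.1 -31.1  30.9] [159.9  -0.  179.1] dist/row 34.4 deg/row 9.5
dp [  0.1  17.5 -29.6] dr [ 0.067 -0.026  0.149]
dp [  1.8  15.3 -30.7] dr [ 0.067 -0.026  0.149]
dp [  3.   12.8 -31.7] dr [ 0.067 -0.026  0.149]
dp [  3.9  10.2 -32.6] dr [ 0.067 -0.026  0.149]
dp [  4.3   7.3 -33.3] dr [ 0.067 -0.026  0.149]
now [404.   0. 200.] [180   0 136] dist/row 26.4 deg/row 9.4
dp [ 1.5 26.3  0. ] dr [ 0.    -0.     0.164]
dp [ 5.8 25.7  0. ] dr [ 0.    -0.     0.164]
dp [ 9.9 24.4  0. ] dr [ 0.    -0.     0.164]
dp [13.8 22.5  0. ] dr [ 0.    -0.     0.164]
dp [17.3 19.9  0. ] dr [ 0.    -0.     0.164]
```

>>> step_arm(
  moves=[
    {"dp": [0.1,17.5,-29.6],"dr": [0.067,-0.026,0.149],"fingers": 0.25},
    {"dp": [1.8,15.3,-30.7],"dr": [0.067,-0.026,0.149],"fingers": 0.25},
    {"dp": [3,12.8,-31.7],"dr": [0.067,-0.026,0.149],"fingers": 0.25},
    {"dp": [3.9,10.2,-32.6],"dr": [0.067,-0.026,0.149],"fingers": 0.25},
    {"dp": [4.3,7.3,-33.3],"dr": [0.067,-0.026,0.149],"fingers": 0.25},
  ],
)

```text
time_s: 13.02
tool_pos: [0.4013, -0.0071, 0.1785]
tool_rot: [177.8, -1.4, 141.9]
force: [0.3, 0.1, -0.6]
grip_width: 0.0653
grasp_force: 0.0
```

>>> step_arm(
  moves=[
    {"dp": [1.5,26.3,0],"dr": [0,0,0.164],"fingers": 0.25},
    {"dp": [5.8,25.7,0],"dr": [0,0,0.164],"fingers": 0.25},
    {"dp": [9.9,24.4,0],"dr": [0,0,0.164],"fingers": 0.25},
    {"dp": [13.8,22.5,0],"dr": [0,0,0.164],"fingers": 0.25},
    {"dp": [17.3,19.9,0],"dr": [0,0,0.164],"fingers": 0.25},
  ],
)

```text
time_s: 13.65
tool_pos: [0.4767, 0.1018, 0.1827]
tool_rot: [179.5, -2.7, 94.8]
force: [0.2, -0.5, -0.8]
grip_width: 0.0651
grasp_force: 0.0
```

```bash
python3 - <<'E'
from h import *
for i in range(3): env.read_camera('wrist')
im,m=snap('wrist','wA'); o=env.get_obs(); print(o['time_s'],o['force'],o['qpos'])
for X in ([.615,.113,.066],[.535,.113,.066],[.6,.113,.15],[.45,-.036,.042]): print(np.round(proj(m,X,True),1))
plan([.53,.22,.17],[-145,0,89],5)
plan([.53,.22,.17],[145,0,89],5)
E
```

```text
13.85 [-0.63935608 -0.50286083  0.57835624] [-27.92053606  -0.98994281  14.6589058  109.88530688  -2.44460902
  70.28397409  -7.17197878]
[387.5 195.9]
[315.1 189. ]
[414.2 220.3]
[222.9 297.9]
now [476.2 101.  182.4] [179.6  -2.6  95.3] dist/row 26.2 deg/row 7.2
dp [22.6 12.9  3.6] dr [ 0.123 -0.002  0.024]
dp [22.9 12.7  2. ] dr [ 0.123 -0.002  0.024]
dp [23.2 12.3  0.4] dr [ 0.123 -0.002  0.024]
dp [23.5 11.7 -1.1] dr [ 0.123 -0.002  0.024]
dp [23.7 10.9 -2.6] dr [ 0.123 -0.002  0.024]
now [476.2 101.  182.4] [179.6  -2.6  95.3] dist/row 26.2 deg/row 7.1
dp [22.6 12.9  3.6] dr [-0.121 -0.016  0.018]
dp [22.9 12.   4.8] dr [-0.121 -0.016  0.018]
dp [23.2 10.9  5.8] dr [-0.121 -0.016  0.018]
dp [23.4  9.7  6.7] dr [-0.121 -0.016  0.018]
dp [23.7  8.4  7.4] dr [-0.121 -0.016  0.018]
```

```bash
python3 - <<'E'
from h import *
plan([.55,.15,.225],[180,35,90],5)
E
```

```text
now [476.2 101.  182.4] [179.6  -2.6  95.3] dist/row 19.7 deg/row 7.6
dp [ 8.8 15.7 -8. ] dr [ 0.007 -0.131  0.018]
dp [ 7.9 15.5 -9.2] dr [ 0.007 -0.131  0.018]
dp [  6.9  15.3 -10.3] dr [ 0.007 -0.131  0.018]
dp [  5.8  15.1 -11.2] dr [ 0.007 -0.131  0.018]
dp [  4.5  14.9 -12. ] dr [ 0.007 -0.131  0.018]
```

>>> step_arm(
  moves=[
    {"dp": [8.8,15.7,-8],"dr": [0.007,-0.131,0.018],"fingers": 0.25},
    {"dp": [7.9,15.5,-9.2],"dr": [0.007,-0.131,0.018],"fingers": 0.25},
    {"dp": [6.9,15.3,-10.3],"dr": [0.007,-0.131,0.018],"fingers": 0.25},
    {"dp": [5.8,15.1,-11.2],"dr": [0.007,-0.131,0.018],"fingers": 0.25},
    {"dp": [4.5,14.9,-12],"dr": [0.007,-0.131,0.018],"fingers": 0.25},
  ],
)

```text
time_s: 14.48
tool_pos: [0.5512, 0.1493, 0.2267]
tool_rot: [180.0, 35.1, 89.7]
force: [0.6, -0.7, -1.0]
grip_width: 0.0652
grasp_force: 0.0
```

```bash
python3 - <<'E'
from h import *
for i in range(4): env.read_camera('wrist')
im,m=snap('wrist','wB'); o=env.get_obs(); print(o['time_s'],o['tool_pos'],o['tool_rot'])
a,ma=load('wA')
for X in ([.615,.113,.066],[.535,.113,.066],[.6,.113,.15]): print(np.round(proj(m,X,True),1),np.round(proj(ma,X,True),1))
t,_=snap('top','t2'); s,_=snap('scene','s2')
A=cv2.resize(a[120:270,280:430],(400,400),interpolation=2)
B=cv2.resize(im[70:220,190:340],(400,400),interpolation=2)
C=np.hstack([cv2.resize(t[195:235,265:315],(250,200),interpolation=2),cv2.resize(s[200:240,245:295],(250,200),interpolation=2),cv2.resize(a[240:340,180:280],(300,200))])
cv2.imwrite('pics/AB.png',np.vstack([np.hstack([A,B]),C])[:,:,::-1])
E
```

```text
14.725 [0.55060222 0.14846087 0.2256114 ] [-179.95302505   34.87310807   89.69660452]
[317.4 125.1] [387.5 195.9]
[241.9 124.4] [315.1 189. ]
[313.8 185.2] [414.2 220.3]
```

View pics/AB.png

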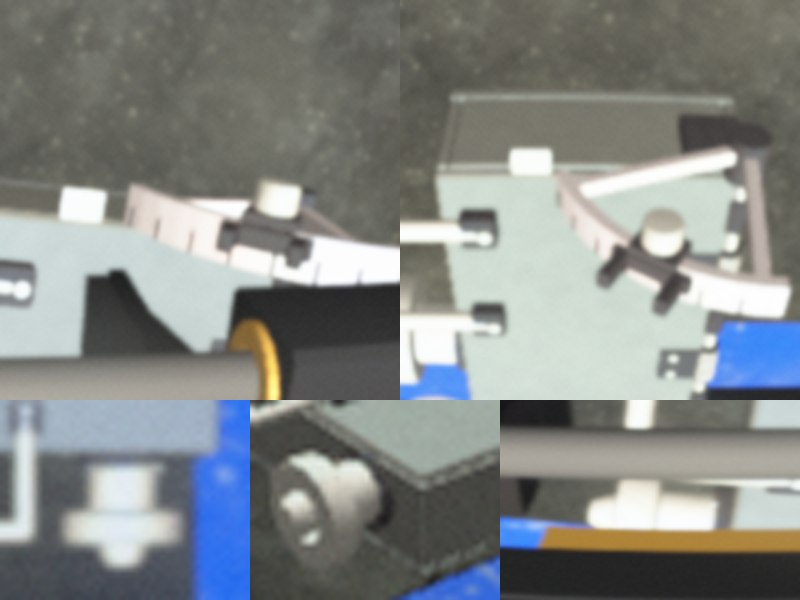

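Ring check: in the lower panels the ring sits against the wide shoulder with the plug end showing in front, so it is home. Quadrant: the black fork has two prongs, at panel A (230,235) and (297,248) and panel B (612,275) and (670,295). The white pointer block is at A (82,204) and B (530,160). I'll triangulate these.

```bash
python3 - <<'E'
from h import *
a,ma=load('wA'); b,mb=load('wB'); k=400/150
fa=lambda u,v:(280+(u+.5)/k-.5,120+(v+.5)/k-.5); fb=lambda u,v:(190+(u-400+.5)/k-.5,70+(v+.5)/k-.5)
def T(n,A,B):
    p,e=tri([ray(ma,*fa(*A),True),ray(mb,*fb(*B),True)]); print(n,np.round(p*1000,1),np.round(np.array(e)*1000,1)); return p
P=T('pointer',(83,205),(530,161))
L=T('prongL end',(230,244),(609,280)); R=T('prongR end',(297,258),(664,303))
T('knob top',(282,190),(664,222))
T('quad low tip',(130,187),(562,176))
# dark blobs for the prongs
for n,im,f in (('A',a,(340,190,410,225)),('B',b,(255,145,305,195))):
    x0,y0,x1,y1=f; c=cv2.resize(im[y0:y1,x0:x1],None,fx=4,fy=4,interpolation=2); mk=(c.max(2)<75).astype(np.uint8)
    cnts=[q for q in cv2.findContours(mk,0,2)[0] if cv2.contourArea(q)>100]
    for q in cnts:
        h=cv2.convexHull(q)[:,0]; print(n,cv2.contourArea(q),np.round(cv2.approxPolyDP(h,4,True)[:,0]/4+[x0,y0],1).tolist())
E
```

```text
pointer [531.3 105.3  66.3] [0.4 0.4]
prongL end [560.7 114.7 139.6] [0.1 0.1]
prongR end [578.1 114.8 149.7] [0.2 0.2]
knob top [578.9 130.3 129. ] [0.8 0.8]
quad low tip [543.4 117.6  89.2] [1.3 1.3]
B 307.0 [[293.5, 173.5], [294.0, 176.0], [289.0, 181.8], [289.5, 178.0]]
B 164.0 [[273.0, 164.5], [267.8, 171.5], [271.5, 164.5]]
```

```bash
python3 - <<'E'
from h import *
plan([.450,.043,.15],[180,0,89],6)
E
```

```text
now [550.8 147.9 226.5] [179.9  34.8  89.5] dist/row 27.4 deg/row 5.8
dp [ -7.2 -16.7  20.5] dr [0.001 0.101 0.002]
dp [ -9.3 -16.7  19.7] dr [0.001 0.101 0.002]
dp [-11.2 -16.6  18.7] dr [0.001 0.101 0.002]
dp [-13.1 -16.6  17.4] dr [0.001 0.101 0.002]
dp [-14.8 -16.6  16. ] dr [0.001 0.101 0.002]
dp [-16.4 -16.5  14.5] dr [0.001 0.101 0.002]
```

>>> step_arm(
  moves=[
    {"dp": [-7.2,-16.7,20.5],"dr": [0.001,0.101,0.002],"fingers": 0.61},
    {"dp": [-9.3,-16.7,19.7],"dr": [0.001,0.101,0.002],"fingers": 0.61},
    {"dp": [-11.2,-16.6,18.7],"dr": [0.001,0.101,0.002],"fingers": 0.61},
    {"dp": [-13.1,-16.6,17.4],"dr": [0.001,0.101,0.002],"fingers": 0.61},
    {"dp": [-14.8,-16.6,16],"dr": [0.001,0.101,0.002],"fingers": 0.61},
  ],
)

```text
time_s: 15.45
tool_pos: [0.4662, 0.0606, 0.1629]
tool_rot: [179.9, 5.6, 89.0]
force: [0.0, -0.6, -0.2]
grip_width: 0.0345
grasp_force: 0.0
```

>>> step_arm(
  moves=[
    {"dp": [-16.4,-16.5,14.5],"dr": [0.001,0.101,0.002],"fingers": 0.61},
    {"dp": [0,0,0],"dr": [0,0,0],"fingers": 0.61},
    {"dp": [0,0,0],"dr": [0,0,0],"fingers": 0.61},
    {"dp": [0,0,0],"dr": [0,0,0],"fingers": 0.61},
    {"dp": [0,0,0],"dr": [0,0,0],"fingers": 0.61},
  ],
)

```text
time_s: 16.08
tool_pos: [0.4503, 0.0458, 0.1494]
tool_rot: [-179.9, 0.1, 89.1]
force: [-0.2, 0.2, 0.1]
grip_width: 0.0339
grasp_force: 0.0
```

```bash
python3 - <<'E'
from h import *
im,m=snap('wrist','w8'); o=env.get_obs(); print(o['time_s'],o['tool_pos'],o['tool_rot'],o['grip_width'],o['force'])
for X in ([.450,.043,.0755],[.450,.073,.0755],[.450,.013,.0755]): print(np.round(proj(m,X,True),1))
k=4;x0,y0,x1,y1=180,100,340,250
c=cv2.resize(im[y0:y1,x0:x1],None,fx=k,fy=k,interpolation=2).astype(int); mk=(c.min(2)>200).astype(np.uint8)
n,l,st,ce=cv2.connectedComponentsWithStats(mk)
for i in range(1,n):
    if st[i,4]>400: print(st[i]/k+[x0,y0,0,0,0],ce[i]/k+[x0,y0])
    if st[i,4]>3000:
        for r in range(st[i,1],st[i,1]+st[i,3],12):
            w=np.where(l[r]==i)[0]; print(round(y0+(r+.5)/k-.5,1),round(x0+(w.min()+.5)/k-.5,1),round(x0+(w.max()+.5)/k-.5,1))
E
```

```text
16.125 [0.45023958 0.04569666 0.14925271] [-1.79875854e+02  1.49854349e-01  8.90859516e+01] 0.03415001449088579 [ 0.1971907  -0.31199105  0.25352339]
[255.7 206. ]
[255.1 170.9]
[256.3 238.6]
[  254.25   138.5     85.75   102.   15690.25] [304.27581221 188.4684637 ]
138.1 307.9 320.1
141.1 306.9 339.4
144.1 306.6 339.4
147.1 306.4 339.4
150.1 306.4 339.4
153.1 306.4 339.4
156.1 306.4 339.4
159.1 306.4 339.4
162.1 258.4 339.4
165.1 254.4 339.4
168.1 253.9 339.4
171.1 253.9 339.4
174.1 253.9 339.4
177.1 253.9 339.4
180.1 253.9 339.4
183.1 254.1 339.4
186.1 254.1 339.4
189.1 254.1 339.4
192.1 254.1 339.4
195.1 254.1 339.4
198.1 254.1 339.4
201.1 254.1 339.4
204.1 254.1 339.4
207.1 254.1 339.4
210.1 254.1 339.4
213.1 254.1 339.4
216.1 254.1 339.4
219.1 254.1 339.4
222.1 254.1 339.4
225.1 254.1 339.4
228.1 254.1 308.9
231.1 254.1 283.9
234.1 254.4 285.1
237.1 254.6 284.9
[306.   230.75  16.25   9.   391.75] [313.14757498 235.4519783 ]
[253.5 244.   14.5   6.  271. ] [260.08763838 247.40636531]
```

```bash
python3 - <<'E'
from h import *
im,m=load('w8')
for r in (185,195,205,215): print(r,[int(im[r,c].min()) for c in range(248,276)])
print([int(im[r,285].min()) for r in range(156,180)],[int(im[r,275].min()) for r in range(222,246)])
E
```

```text
185 [102, 97, 97, 95, 107, 149, 206, 238, 248, 251, 252, 252, 252, 249, 243, 224, 170, 118, 102, 102, 102, 103, 100, 103, 103, 105, 103, 98]
195 [95, 99, 98, 102, 113, 150, 207, 237, 247, 251, 251, 252, 252, 249, 243, 222, 166, 110, 89, 84, 86, 89, 90, 92, 92, 91, 90, 88]
205 [92, 92, 93, 96, 107, 147, 204, 236, 247, 250, 251, 251, 251, 249, 241, 219, 162, 108, 93, 92, 92, 90, 89, 88, 90, 87, 89, 91]
215 [100, 99, 100, 104, 111, 147, 201, 234, 245, 249, 250, 250, 250, 247, 239, 217, 168, 126, 113, 106, 103, 98, 97, 99, 98, 101, 98, 97]
[90, 93, 93, 91, 100, 136, 193, 233, 247, 251, 252, 252, 251, 251, 248, 235, 193, 137, 107, 99, 98, 98, 94, 93] [94, 95, 95, 98, 99, 100, 105, 122, 162, 204, 232, 243, 249, 249, 249, 249, 245, 230, 180, 134, 122, 118, 117, 119]
```

>>> step_arm(
  moves=[
    {"dp": [0,0.5,20],"dr": [0,0,0],"fingers": 0.61},
    {"dp": [0,0,25],"dr": [0,0,0],"fingers": 0.61},
    {"dp": [0,0,22],"dr": [0,0,0],"fingers": 0.61},
    {"dp": [0,0,14],"dr": [0,0,0],"fingers": 0.61},
    {"dp": [0,0,6],"dr": [0,0,0],"fingers": 0.61},
  ],
)

```text
time_s: 16.75
tool_pos: [0.4501, 0.0449, 0.0615]
tool_rot: [-179.8, 0.2, 89.0]
force: [-0.2, -1.0, 0.2]
grip_width: 0.0339
grasp_force: 0.0
```

>>> step_arm(
  moves=[
    {"dp": [0,0,0],"dr": [0,0,0],"fingers": 0.61},
    {"dp": [0,0,0],"dr": [0,0,0],"fingers": 0.8},
    {"dp": [0,0,0],"dr": [0,0,0],"fingers": 0.95},
    {"dp": [0,0,0],"dr": [0,0,0],"fingers": 1},
    {"dp": [0,0,0],"dr": [0,0,0],"fingers": 1},
  ],
  squeeze=20,
)

```text
time_s: 17.38
tool_pos: [0.4518, 0.0448, 0.0627]
tool_rot: [179.9, 0.1, 89.0]
force: [3.9, -0.0, -2.2]
grip_width: 0.0083
grasp_force: 20.0
```

```bash
python3 - <<'E'
import numpy as np
t=np.linspace(0,1.0,16); x=-165*np.cos(t)+8.5*np.sin(t); z=165*np.sin(t)+8.5*np.cos(t)
for i in range(15): print(i+1,round(t[i+1],3),'dp',[0,round(x[i+1]-x[i],1),round(-(z[i+1]-z[i]),1)])
E
```

```text
1 0.067 dp [0, np.float64(0.9), np.float64(-11.0)]
2 0.133 dp [0, np.float64(1.7), np.float64(-10.9)]
3 0.2 dp [0, np.float64(2.4), np.float64(-10.8)]
4 0.267 dp [0, np.float64(3.1), np.float64(-10.6)]
5 0.333 dp [0, np.float64(3.8), np.float64(-10.3)]
6 0.4 dp [0, np.float64(4.5), np.float64(-10.1)]
7 0.467 dp [0, np.float64(5.1), np.float64(-9.7)]
8 0.533 dp [0, np.float64(5.8), np.float64(-9.4)]
9 0.6 dp [0, np.float64(6.4), np.float64(-9.0)]
10 0.667 dp [0, np.float64(7.0), np.float64(-8.5)]
11 0.733 dp [0, np.float64(7.5), np.float64(-8.0)]
12 0.8 dp [0, np.float64(8.0), np.float64(-7.5)]
13 0.867 dp [0, np.float64(8.5), np.float64(-7.0)]
14 0.933 dp [0, np.float64(9.0), np.float64(-6.4)]
15 1.0 dp [0, np.float64(9.4), np.float64(-5.8)]
```

>>> step_arm(
  moves=[
    {"dp": [0,1.9,-11],"dr": [0,0,0],"fingers": 1},
    {"dp": [0,1.7,-10.9],"dr": [0,0,0],"fingers": 1},
    {"dp": [0,2.4,-10.8],"dr": [0,0,0],"fingers": 1},
    {"dp": [0,3.1,-10.6],"dr": [0,0,0],"fingers": 1},
    {"dp": [0,3.8,-10.3],"dr": [0,0,0],"fingers": 1},
  ],
  squeeze=25,
)

```text
time_s: 18.0
tool_pos: [0.463, 0.0445, 0.1161]
tool_rot: [-179.8, 0.1, 89.0]
force: [4.1, -0.1, -7.1]
grip_width: 0.0081
grasp_force: 25.0
```

>>> step_arm(
  moves=[
    {"dp": [0,4.5,-10.1],"dr": [0,0,0],"fingers": 1},
    {"dp": [0,5.1,-9.7],"dr": [0,0,0],"fingers": 1},
    {"dp": [0,5.8,-9.4],"dr": [0,0,0],"fingers": 1},
    {"dp": [0,6.4,-9],"dr": [0,0,0],"fingers": 1},
    {"dp": [0,7,-8.5],"dr": [0,0,0],"fingers": 1},
  ],
)

```text
time_s: 18.62
tool_pos: [0.4897, 0.0442, 0.1624]
tool_rot: [-179.5, 0.2, 89.0]
force: [-8.3, -0.9, -0.7]
grip_width: 0.0082
grasp_force: 25.0
```

>>> step_arm(
  moves=[
    {"dp": [0,7.5,-8],"dr": [0,0,0],"fingers": 1},
    {"dp": [0,8,-7.5],"dr": [0,0,0],"fingers": 1},
    {"dp": [0,8.5,-7],"dr": [0,0,0],"fingers": 1},
    {"dp": [0,4.5,-3.2],"dr": [0,0,0],"fingers": 1},
    {"dp": [0,0,0],"dr": [0,0,0],"fingers": 1},
  ],
)

```text
time_s: 19.25
tool_pos: [0.5175, 0.0438, 0.1897]
tool_rot: [-179.4, 0.1, 89.0]
force: [-13.9, 0.4, 10.2]
grip_width: 0.0078
grasp_force: 25.0
```

```bash
python3 - <<'E'
from h import *
for i in range(4): env.read_camera('wrist')
im,m=snap('wrist','w9'); s,_=snap('scene','s9'); t,_=snap('top','t9'); o=env.get_obs(); print(o['time_s'],o['tool_pos'],o['tool_rot'],o['grip_width'],o['force'])
dx=o['tool_pos'][0]-.4518; dz=o['tool_pos'][2]-.0627
b=np.array([-165+dx*1000,8.5+dz*1000]); print('radius',np.hypot(*b),'theta',np.arctan2(b[1],-b[0])-np.arctan2(8.5,165))
for th in (0,.9,1.0,1.05):
  for r in (79,95): print(th,r,np.round(proj(m,[.6184-r/1000*np.cos(th),.107,.066+r/1000*np.sin(th)],True),1))
for X in ([.5607,.1147,.1396],[.5781,.1148,.1497],[.5789,.1303,.129]): print('prong/knob',np.round(proj(m,X,True),1))
E
```

```text
19.6 [0.51716924 0.04378535 0.18947949] [-1.79387535e+02  1.22060992e-01  8.90058251e+01] 0.007871957567730284 [-14.75845807  -0.74994941   9.41833324]
radius 168.00842042826403 theta 0.8845340898189489
0 79 [279.5 123. ]
0 95 [262.7 123.1]
0.9 79 [324.  127.2]
0.9 95 [314.1 128.2]
1.0 79 [333.6 127.7]
1.0 95 [326.3 128.8]
1.05 79 [338.7 128. ]
1.05 95 [332.8 129.2]
prong/knob [315.8 117.4]
prong/knob [343.1 118.3]
prong/knob [336.9  97. ]
```

>>> step_arm(
  moves=[
    {"dp": [0,2,-4],"dr": [0,0,0],"fingers": 1},
    {"dp": [0,5,-3.3],"dr": [0,0,0],"fingers": 1},
    {"dp": [0,5.5,-3],"dr": [0,0,0],"fingers": 1},
    {"dp": [0,4,-2.5],"dr": [0,0,0],"fingers": 1},
    {"dp": [0,0,0],"dr": [0,0,0],"fingers": 1},
  ],
)

```text
time_s: 20.23
tool_pos: [0.5354, 0.0435, 0.2021]
tool_rot: [-179.6, 0.1, 89.0]
force: [-10.1, -0.6, 3.8]
grip_width: 0.0082
grasp_force: 25.0
```

```bash
python3 - <<'E'
from h import *
for i in range(4): env.read_camera('wrist')
im,m=snap('wrist','w10'); s,_=snap('scene','s10'); t,_=snap('top','t10'); o=env.get_obs(); print(o['time_s'],o['tool_pos'],o['tool_rot'],o['grip_width'],o['force'])
x=-165+(o['tool_pos'][0]-.4518)*1000; z=8.5+(o['tool_pos'][2]-.0627)*1000; print('rad',np.hypot(x,z),'theta(x)',np.arccos(-x/165.2)-.0515,'theta(dir)',np.arctan2(z,-x)-.0515)
for X in ([.5607,.1147,.1396],[.5781,.1148,.1497],[.5789,.1303,.129]): print('prong/knob',np.round(proj(m,X,True),1))
for th in (.95,1.0,1.05): print(th,np.round(proj(m,[.6184-.0927*np.cos(th),.1053,.0663+.0927*np.sin(th)],True),1))
for r in range(98,150,3): print(r,' '.join('%3d'%im[r,c].mean() for c in range(290,362,2)))
E
```

```text
20.575 [0.53509858 0.04351176 0.20191857] [-1.79565495e+02  1.24393248e-01  8.89997745e+01] 0.008130208969562557 [-9.29543747 -0.56470694  5.01287865]
rad 168.80728555983706 theta(x) 1.0019670355277281 theta(dir) 1.0140851064595904
prong/knob [288.9 116.3]
prong/knob [314.2 116.7]
prong/knob [310.4  96.5]
0.95 [294.3 128.9]
1.0 [299.8 129.2]
1.05 [305.6 129.4]
98 101  99 100 104 106 122 201 240 250 252 252 252 251 246 189 110 106 108 109 111 109 114 116 114 118 120 120 120 120 118 118 126 130 118 114 111
101 102 101 101 106 109 127 210 241 250 252 253 252 251 245 190 110 110 111 108 110 114 114 114 110 113 121 121 121 121 122 122 125 119 109 101 103
104 100 100  97 100 100 114 174 215 233 239 244 245 243 230 168 105 107 111 110 111 110 107 109 110 113 124 124 117 114 115 122 123 112 103 102 108
107  99 100  95 113 119 118 119 119 118 119 122 121 122 115  95  94  99 109 111 111 112 111 109 109 110 115 112 110 110 111 108 109 108 111 121 121
110  95  93  95  98  97  97  97  98 100  99 100 101 103  98  86  88 102 119 134 131 123 120 120 123 123 120 117 116 113 114 106 104 108 113 114 11
[... 1225 characters left out ...]
 173 157 155 157 159 164 162 163 165 164 164 165 165 166 167 184 201 109  98 101 104 108 112 116 111 107 104
140 153 150 151 155 159 161 162 165 166 166 166 164 163 165 166 164 163 163 163 165 164 165 166 167 188 188 105  98 100 106 109 110 109 109 106 103
143 166 166 165 167 167 166 166 166 166 166 165 164 165 165 166 163 161 164 164 166 166 165 166 166 159 129 103  95  98 102 105 105 102 101  98  98
146 167 166 168 168 167 164 164 165 166 164 164 163 165 164 164 163 162 162 164 164 165 165 165 165 153 127 110 102 100 104 101 104 100  99 100 101
149 166 167 168 168 165 163 165 164 165 164 163 164 162 165 164 164 161 163 164 165 166 164 165 163 150 123 105 101 101 101 102  95  97 106 101 100
```

```bash
python3 - <<'E'
from h import *
b,_=load('wB'); w,m=load('w10'); a,_=load('wA')
print('w10'); 
for r in range(104,136,2): print(r,' '.join('%3d'%w[r,c].mean() for c in range(272,330,2)))
print('wB cols 258..')
for r in range(154,190,2): print(r,' '.join('%3d'%b[r,c].mean() for c in range(258,306,2)))
print('wA cols 356..')
for r in range(196,222,2): print(r,' '.join('%3d'%a[r,c].mean() for c in range(354,402,2)))
E
```

```text
w10
104  96  97  99 100  98  98  97  99 101 100 100  97 100 100 114 174 215 233 239 244 245 243 230 168 105 107 111 110 111
106  94  94  97  97  96  98  96  97  99 101 100  97 110 115 116 119 124 128 133 135 136 139 129 103  92 101 110 111 109
108 102 103 103 107 109 103  97  97  98  96  97  94 111 115 116 117 117 117 117 118 118 118 115  92  93 100 108 110 110
110 191 192 196 201 204 193 137 108 106  95  93  95  98  97  97  97  98 100  99 100 101 103  98  86  88 102 119 134 131
112 229 233 235 239 241 235 164 117 115  97  93  94 110 115 116 114 115 113 110 107 112 112  96  91  94 111 177 245 248
114 230 233 236 240 241 237 162 119 116  97  92  93 111 120 120 121 119 121 115 113 117 117 100  92  98 116 179 251 253
116 229 233 236 240 242 236 156 117 116  99  93  94 110 118 119 118 120 119 115 110 118 118 100  94  98 116 179 251 253
118 216 232 235 239 241 230 162 125 124 115 118 112 123 140 137 128 128 128 126 114 115 118 102  96 102 119 178 251 253
120 206 233 236 238 238 208 232 235 235 234 237 222 214 239 239 235 231 228 227 183 160 182 176 191 207 205 230 252 252
122 207 233 235 
[... 3251 characters left out ...]

208 242 246 246 235 137 116 112  98 111 115 118 117 114 115 114 109 104  96 111 154 170 174 186 176
210 244 246 246 226 124 116 114 103 117 117 116 115 116 117 117 115 116  99  68  69  93 150 239 250
212 244 246 245 218 123 116 132 199 208 182 148 129 118 118 118 117 115  96  88  80  92 142 245 253
214 242 245 246 238 212 178 184 246 249 248 245 237 213 187 140 130 115 100 113 110 106 169 250 253
216 224 232 238 243 246 239 218 249 250 251 251 251 250 249 212 229 192 109 116 115 118 199 252 253
218 213 215 217 224 230 227 228 248 249 251 251 251 251 250 228 250 228 117 117 149 222 246 249 248
220 214 214 214 214 212 212 219 230 238 245 248 250 251 247 231 252 245 206 175 224 252 252 236 247
```

>>> step_arm(
  moves=[
    {"dp": [0,0.6,-1],"dr": [0,0,0],"fingers": 1},
    {"dp": [0,0.6,-0.9],"dr": [0,0,0],"fingers": 1},
    {"dp": [0,0,0],"dr": [0,0,0],"fingers": 1},
    {"dp": [0,0,0],"dr": [0,0,0],"fingers": 1},
    {"dp": [0,0,0],"dr": [0,0,0],"fingers": 1},
  ],
)

```text
time_s: 21.2
tool_pos: [0.5367, 0.0435, 0.203]
tool_rot: [-179.6, 0.1, 89.0]
force: [-6.5, -0.8, -0.6]
grip_width: 0.0081
grasp_force: 25.0
```

```bash
python3 - <<'E'
from h import *
for i in range(3): env.read_camera('wrist')
w,m=snap('wrist','w11'); t,mt=snap('top','t11'); o=env.get_obs(); print(o['time_s'],o['tool_pos'],o['tool_rot'],o['grip_width'],o['force'],np.abs(o['joint_velocities']).max())
x=-165+(o['tool_pos'][0]-.4518)*1000; z=8.5+(o['tool_pos'][2]-.0627)*1000; print('theta(x)',np.arccos(-x/165.2)-.0515,'theta(dir)',np.arctan2(z,-x)-.0515)
for r in (112,114,116,124,128,134,136): print(r,' '.join('%3d'%w[r,c].mean() for c in range(276,328)))
# edge fit of pointer: cols for r=95 top edge (ridge), r=79, unknown theta,h
from scipy.optimize import least_squares
def pr(r,h,th,y,): return proj(m,[.6184-r*np.cos(th)+h*np.sin(th),y,.066+r*np.sin(th)+h*np.cos(th)],True)
for th in (.99,1.02,1.05): print(th,[np.round(pr(r,h,th,.105),1).tolist() for r,h in ((.095,-.003),(.095,.003),(.079,.003))],'fork',[np.round(pr(r,h,th,.118),1).tolist() for r,h in ((.094,-.012),(.094,-.008),(.094,.008),(.094,.012))])
# ring home check: top-view ring rows
print([int(t[r,279].min()) for r in range(205,230)])
E
```

```text
21.45 [0.53667357 0.04344632 0.20294668] [-1.79598562e+02  1.43325136e-01  8.89985278e+01] 0.00781782184277634 [-6.63219992 -0.23414907  0.12327208] 0.10475198062480301
theta(x) 1.0129025140416201 theta(dir) 1.0251878679026847
112 239 240 240 238 230 196 150 123 118 118 115 104  97  91  91  92  93  99 110 113 114 115 116 114 114 115 114 115 113 112 109 110 112 112 112 111 107 100  93  89  89  88  96 104 113 136 186 234 247 249 249 249
114 239 241 241 239 229 192 144 121 118 117 115 105  97  94  93  91  95 101 112 118 117 119 119 120 118 117 119 120 117 116 110 109 114 119 118 119 117 106  95  93  93  94  99 110 120 141 197 241 251 253 253 253
116 239 240 241 239 229 194 145 120 118 119 114 105  98  93  93  92  93 100 109 116 117 116 119 117 117 119 118 118 118 117 111 110 112 117 120 120 116 105  97  95  92  94 100 111 121 143 202 244 252 253 253 253
124 239 239 234 214 209 234 243 245 246 246 246 247 247 248 249 245 232 215 234 244 244 246 250 250 243 234 231 230 230 229 229 230 224 223 243 251 252 252 252 252 252 252 253 253 253 253 253 253 252 248 234 238
128 130 132 129 127 127 1
[... 383 characters left out ...]
160 159 158 163
136 205 207 205 207 206 206 206 204 201 202 202 200 200 200 193 186 182 186 191 203 228 241 247 245 238 228 222 221 217 213 201 187 167 155 151 148 148 150 153 156 158 159 159 159 159 160 163 162 163 163 162 164
0.99 [[291.3, 129.3], [298.6, 129.7], [307.5, 128.5]] fork [[281.2, 111.8], [285.9, 111.9], [305.4, 112.1], [310.5, 112.2]]
1.02 [[294.7, 129.5], [302.2, 129.8], [310.3, 128.6]] fork [[284.3, 111.8], [289.1, 111.9], [309.1, 112.2], [314.3, 112.3]]
1.05 [[298.2, 129.6], [305.9, 130.0], [313.2, 128.7]] fork [[287.5, 111.9], [292.5, 111.9], [312.9, 112.2], [318.2, 112.4]]
[75, 77, 74, 79, 76, 75, 79, 75, 78, 79, 80, 73, 78, 76, 77, 80, 76, 76, 77, 74, 79, 77, 78, 78, 81]
```

```bash
python3 -c "
from h import *
print(env.sign_off())"
```

```text
the job is handed in; nothing more can be done
None
```

The job is handed in at about 21.5 s of the 53 s allowed. The small ring is home against the shoulder on the plug and let go, and the cover is held by its bail with the pointer within about 1 mm of the middle of the fork's gap, by my camera measurement. No score came back.

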